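Hang the coated lures in the drying chest

ROBOT

A 6-joint arm with a two-finger parallel gripper is mounted at the origin on the work surface. World frame = base frame: x ahead of the robot, y to its left, z up, the work surface at z = 0. Lengths are in m, angles in rad, forces in N, time in s.
With the tool pointing down it reaches from about 0.3 to 0.875 m from the base axis. Payload 6.4 kg.
Tool frame: the origin (TCP) lies on the centre line of the jaws, within the pads' length; the fingertips stand 25 mm ahead of it and the grasp point (between the pads) lies 6 mm ahead of it (ctrl.tip_reach is the distance from the TCP to the fingertips, in m); z points along the fingers, y is the line along which they close (so a half turn about z gives the same grasp; the last joint's range is limited). The gripper opens to 85 mm and grips with 20 to 120 N. Pads are 22 mm wide; open, the fingers measure 114 mm over their backs; the gripper's body (76 mm by 85 mm) begins 54 mm behind the grasp point. The pads swing forward as they close: fully open they stand 13 mm farther back than shut.
Start: joints at [-1.434, 0.181, 1.607, -0, 1.354, -0.206], TCP at [0.193, -0.542, 0.256] pointing down, gripper open.
Joint ranges: [-2.99, 2.99], [-0.89, 2.07], [0.3, 2.58], [-1.14, 4.28], [0, 2.63], [-3.12, 3.12]. Speed limits (rad/s): [2.57, 2.57, 3.01, 3.14, 3.14, 3.14].

INTERFACE

Orientations are given as a unit quaternion [w, x, y, z].
In Python, from bench import ctrl gives the robot as it stands.
- The arm moves only by the tool servo_tool, never from a script. Its argument "motion" is a list that holds one entry, the list of rows, each a list of 5 numbers: the shift along the tool's x, y, z in cm, then the turn about the tool's z in degrees, then the closure, from -1 (fully open) to 1 (shut). In form: [[[dx, dy, dz, twist, claw], ...]]. A call has 1 to 5 rows; each row is the pose to reach, as a shift and turn from the pose commanded when the call began, along the tool's axes at that moment; what a row does not reach only later rows make up. A row lasts 1/10 s, in which the tool goes at most 50 mm and 8.59 degrees, less where a joint would pass 70% of its speed; a pose out of reach is approached as far as the arm can. A call with a gripper value outside its range is refused whole. The fingers move at their own pace and stop on an object; the grip force is fixed at half the most. Time passes only in rows, so rows that repeat a pose let the fingers close. It gives the time, the measured TCP pose, the force, the opening and the grip force at its end, in the units of the state.
- ctrl.get_obs(): the state, without advancing time (a new reading comes with each control period).
- ctrl.camera(name): name is "side" or "top" or "wrist"; returns a dict with "pixels" (480x640x3 uint8, red, green, blue), "depth" (480x640 float32, m along the optical axis (not along the pixel's ray), 0 where there is no reading), "fx", "fy", "cx", "cy" (pixels), "R" (3x3) and "t" (3): a world point X has camera coordinates R X + t; the wrist camera has in their place "hand_eye" (4x4, takes a point from camera to tool coordinates, whose origin is the TCP and whose axes are the flange's). Camera axes: x right, y down, z forward; pixel columns grow to the right and rows downward; lengths in m; the calibration is good to about 2 mm. A picture is of the moment at which its call begins: read the wrist's pose just before it.
- ctrl.hand_in(): hands the job in; it is judged then, once.
The state is a dict: "time_s": time; "q": joint angles; "dq": joint speeds; "joint_efforts": joint torques, N m; "eef_pos": TCP position; "eef_rot": TCP orientation; "wrist_force": force on the tool from outside, world axes, zero at the start; "torque": the same for the moment, N m; "opening": opening from 0.0 (shut) to 1.0 (fully open); "grasp_force": force on a finger pad.
Only numpy, scipy, OpenCV 4.12 (cv2) and the standard library are available. Lean on these libraries where they do the work, as an engineer would, in place of code of your own. Each camera call takes 0.05 s, during which the arm holds its last target. There are 200 camera calls.

TASK

Open the drying chest: raise its clear lid and lock the folding stay by pulling its red knee past straight to the stop, so that the lid is propped. Then, with the stay still locked, drape every lure saddle that is on the bench over the bar inside the chest, one leg either side of the bar. Finally break the stay's knee, lower the lid until it is fully shut with the saddles still hanging, and leave everything else on the bench where it is.

Things in the scene. Friction and masses are not known exactly. Their poses are not given: they have to be found in the camera images.
- chest: White open tub fixed to the bench, 180 (x) x 260 (y) x 105 high, walls and floor 6 thick. Origin: centre of its underside; -x is its front (faces the robot, turned up to about 0.2 rad), y along its length. Inside it a steel bar along y. Clear lid hinged on the rear (+x) top edge; folding stay outside the right-hand (-y) end
- bar_mid (a point): Middle of the bar's axis: chest frame x = -10, z = 70. Bar 16 in diameter, 248 long, wall to wall; axes as the chest's (y along the bar)
- lid_hinge (a point): Middle of the lid's hinge axis, which runs along the chest's y: chest frame x = 90, z = 105. Lid 180 deep, 260 long, 8 thick, clear with black rim, 0.45 kg; opening, its front edge rises and swings back away from the robot
- lid (a joint): Lid angle, rad: 0 shut, 1.431 with the stay dead straight (the most it opens), about 1.41 with the stay locked. Hinge friction (0.2 N m) holds the lid above about 1.15 rad even with the stay unlocked; lower down it sinks shut, slowed by a damper
- lid_handle (a point): Middle of the orange lid handle: round bar, 12 in diameter, 110 long, parallel to the hinge, 40 beyond the lid's front edge, 220 from the hinge axis, an arm at either end; 109 above the bench when shut. Pinch it from above, fingers closing along the chest's x; it turns in the pads as it follows the arc about the hinge
- stay_pivot (a point): Lower pivot of the stay, in the plane of its links: chest frame x = -25, y = -139, z = 85. Two flat aluminium links, each 81.5 long, run from here to the knee and from the knee to the lid's side, 110 from the hinge
- knee_grip (a point): Middle of the red grip at the knee: round bar, 14 in diameter, 60 long, along the chest's y, 40 out from the links, 81.5 from the lower pivot's axis. Pinch it from above, closing along the chest's x. Lid nearly open: pulling it forwards and up round the lower pivot (away from the hinge) locks it at its stop; pushing it back and down breaks it. Takes a few newtons
- stay_knee (a joint): Knee angle, rad: 0 folded (lid shut; the knee then lies behind the lower pivot, towards the hinge), 2.888 links dead straight, stop at 3.018. Locked is past straight, over 2.94, with the lid up
- saddle1: Lure saddle, blue, orange lures: inverted U, open below and at both ends, 42 wide over its 7 thick legs (its x), 28 between them, 42 long (its y), 64 high, crown 5 thick, steel feet, 120 g; side lures stick out 9. Origin midway between the leg ends, 59 below the crown's underside; hung upright, 51 below the bar's axis, y along the bar. Grip across the legs just below the crown. May be absent
- saddle2: Lure saddle, green with red lures: inverted U, open below and at both ends, 42 wide over its 7 thick legs (its x), 28 between them, 42 long (its y), 64 high, crown 5 thick, steel feet, 120 g; side lures stick out 9. Origin midway between the leg ends, 59 below the crown's underside; hung upright, 51 below the bar's axis, y along the bar. Grip across the legs just below the crown. May be absent
- saddle3: Lure saddle, yellow, green lures: inverted U, open below and at both ends, 42 wide over its 7 thick legs (its x), 28 between them, 42 long (its y), 64 high, crown 5 thick, steel feet, 120 g; side lures stick out 9. Origin midway between the leg ends, 59 below the crown's underside; hung upright, 51 below the bar's axis, y along the bar. Grip across the legs just below the crown. May be absent
- saddle4: Lure saddle, black with brass lures: inverted U, open below and at both ends, 42 wide over its 7 thick legs (its x), 28 between them, 42 long (its y), 64 high, crown 5 thick, steel feet, 120 g; side lures stick out 9. Origin midway between the leg ends, 59 below the crown's underside; hung upright, 51 below the bar's axis, y along the bar. Grip across the legs just below the crown. May be absent
- hook_tin: Bystander: low round aluminium tin, 48 across, 18 high, among the saddles; origin at its underside centre
- cement: Bystander: jar with black cap, 40 across, 75 high; origin at its underside centre
- thread_spool: Bystander: upright wooden spool, 52 across, 52 high; origin at its underside centre
- lure_case: Bystander: flat clear case of coloured lures, 110 x 180 x 32; origin at its underside centre
- brush_mug: Bystander: blue mug, 76 across, 85 high; origin at its underside centre
- driver: Bystander: screwdriver lying on the bench at the right
- wallet: Bystander: flat tan wallet, 100 x 160 x 22; origin at its underside centre

How it is judged:
By the outcome, as a careful person would: the job done as asked, in the order asked, and still so for the second after the job is handed in, with the robot touching nothing.
Of saddle1, saddle2, saddle3, saddle4 only 2 to 4 are there at a start; the rules pass over those that are not, and their reading is None.
At some moment in a run one of saddle1, saddle2, saddle3, saddle4 may be knocked a few centimetres aside while the robot is not near it.
Once in a run the grip may slacken for a moment while it holds something.
It also fails if it takes over 210 s, if anything falls off the work surface, if the arm or the gripper's body presses on something with over 40 N, if the wrist force passes 120 N, or if a joint passes its speed limit or range.

## Working session

There is one attempt and no reset: what is moved stays moved. The work goes in short steps, Python scripts to look and compute and a tool call to move; the robot and the scene stay as the last step left them, time stands still between calls to the robot, and variables do not carry over. Pictures are saved under pics/ and viewed, at most 14 in all, crops included, and the job is handed in when it is done.

Besides the shell and the picture viewer there is one more tool, called by a JSON object that holds its "fn" and its "kwargs". servo_tool: Moves the arm, as the interface text tells. Its arguments: {"type":"object","properties":{"motion":{"type":"array"}},"required":["motion"]}

```bash
ls; mkdir -p pics; cat > h.py <<'E'
import numpy as np, cv2
from bench import ctrl
def shot(n,f=None):
    c=ctrl.camera(n)
    if f: cv2.imwrite('pics/'+f,c['pixels'][:,:,::-1])
    return c
def world(c):
    "per-pixel world points (fixed cams)"
    v,u=np.mgrid[0:480,0:640]; d=c['depth']
    P=np.stack([(u-c['cx'])/c['fx']*d,(v-c['cy'])/c['fy']*d,d],-1)
    return (P-np.array(c['t']))@np.array(c['R'])
E
python3 - <<'E'
from h import *
o=ctrl.get_obs(); print(o)
for n in('top','side'):
    c=shot(n,n+'0.png'); print(n,c['fx'],c['cx'],c['cy'],c['R'],c['t']); np.savez(n+'0.npz',**c)
E
```

```text
pics
{'time_s': 0.0, 'q': array([-1.43431917e+00,  1.81526831e-01,  1.60804137e+00, -1.37821319e-06,
        1.35384368e+00, -2.06277855e-01]), 'dq': array([-0.00079213, -0.001349  ,  0.00139424, -0.00109073, -0.00038577,
       -0.00123753]), 'joint_efforts': array([-1.50108344e-04, -4.44869721e+01, -3.51334798e+01, -2.91383521e-04,
        9.10202652e-03, -5.97972939e-05]), 'eef_pos': array([ 0.19320119, -0.5409996 ,  0.25537601]), 'eef_rot': array([-9.09085009e-04,  9.85350350e-01,  1.70539911e-01,  3.10670470e-05]), 'wrist_force': array([-0.60081074, -0.21176917,  0.92311498]), 'torque': array([-0.03193859, -0.02226959, -0.00991914]), 'grasp_force': 0.0, 'opening': 0.99781433207465}
top 460.56356699274835 326.1039644262445 236.0013175070126 [[ 0.01303767 -0.99990026 -0.00543087]
 [-0.9980557  -0.01268217 -0.06102447]
 [ 0.0609495   0.00621593 -0.9981215 ]] [0.00470775 0.55338732 1.40315404]
side 462.2645503613237 314.7153530118267 241.36598846057552 [[ 0.97488041 -0.22256158 -0.00863305]
 [-0.175554   -0.74396504 -0.64474555]
 [ 0.1370729   0.63006537 -0.76434851]] [-0.56384152  0.14853398  1.17256756]
```

View pics/top0.png

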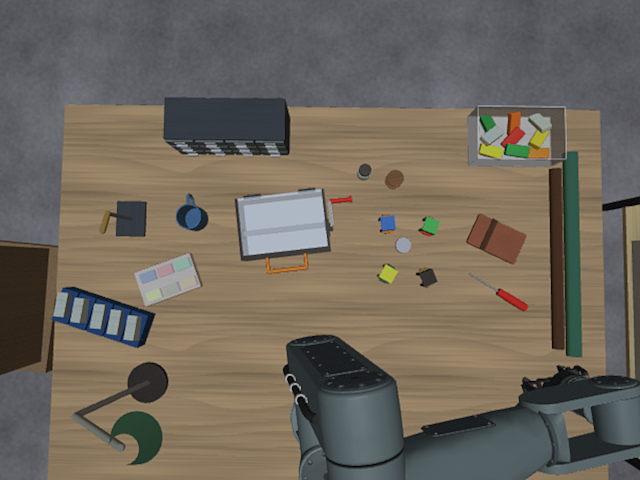

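View pics/side0.png

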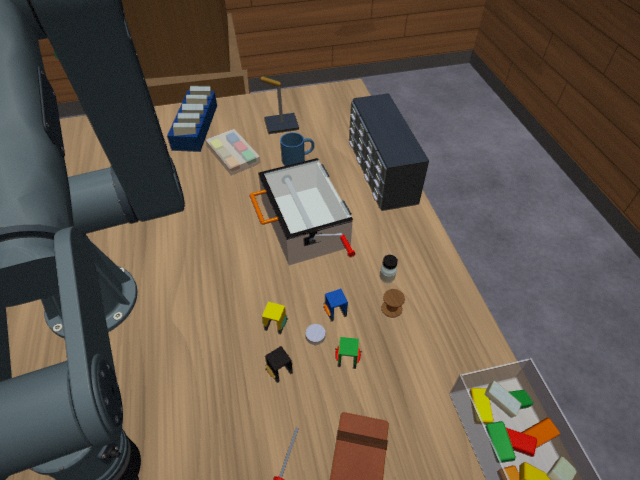

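The top picture shows all four saddles: blue (388,224), green (430,225), yellow (388,273) and black (428,277). The tin is at (403,245), the handle at (288,265), the knee grip at (341,200) and the lid is shut. The side view agrees. Next I'll measure these.

```bash
cat >> h.py <<'E'
def ray(c,uv,z):
    uv=np.atleast_2d(uv).astype(float); R=np.array(c['R']);t=np.array(c['t'])
    d=np.c_[(uv[:,0]-c['cx'])/c['fx'],(uv[:,1]-c['cy'])/c['fy'],np.ones(len(uv))]@R
    o=-R.T@t; s=(z-o[2])/d[:,2]
    return o+s[:,None]*d
def load(f): return dict(np.load(f))
E
python3 - <<'E'
from h import *
t=load('top0.npz');s=load('side0.npz')
a=cv2.resize(t['pixels'][205:300,360:455],None,fx=5,fy=5,interpolation=cv2.INTER_CUBIC)
b=cv2.resize(s['pixels'][285:385,255:370],None,fx=4,fy=4,interpolation=cv2.INTER_CUBIC)
cv2.imwrite('pics/c1.png',np.hstack([a[:,:400] if 0 else cv2.resize(a,(400,400)),cv2.resize(b,(400,400))])[:,:,::-1])
W=world(t); hsv=cv2.cvtColor(t['pixels'],cv2.COLOR_RGB2HSV)
def m(lo,hi,box):
    k=cv2.inRange(hsv,np.array(lo),np.array(hi))>0
    z=np.zeros_like(k);u0,v0,u1,v1=box;z[v0:v1,u0:u1]=k[v0:v1,u0:u1];return z
def rep(n,k):
    v,u=np.nonzero(k);p=W[k];z=np.percentile(p[:,2],90)
    print(n,k.sum(),'uv',u.mean().round(1),v.mean().round(1),'z90',z.round(4),'z',np.percentile(p[:,2],[5,50]).round(3))
    r=cv2.minAreaRect(np.c_[u,v].astype(np.float32)); q=ray(t,cv2.boxPoints(r),z); print('  c',q.mean(0).round(4),'box',q[:,:2].round(4).tolist())
rep('handle',m((8,150,120),(22,255,255),(255,245,325,285)))
rep('knee',m((0,150,100),(6,255,255),(325,180,365,215)))
rep('blue',m((100,120,80),(125,255,255),(370,205,405,245)))
rep('green',m((50,120,80),(75,255,255),(410,205,450,245)))
rep('yellow',m((24,120,120),(36,255,255),(370,255,410,295)))
k=np.zeros(hsv.shape[:2],bool);k[255:295,410:450]=(hsv[255:295,410:450,2]<70);rep('black',k)
for z0,n,b in((.055,'s',(365,205,450,295)),):
    k=np.zeros_like(k);k[b[1]:b[3],b[0]:b[2]]=W[b[1]:b[3],b[0]:b[2],2]>z0
    N,L,S,C=cv2.connectedComponentsWithStats(k.astype(np.uint8))
    for i in range(1,N):
        if S[i,4]>20:rep('hi',L==i)
k=np.zeros_like(k);k[180:285,225:345]=(W[180:285,225:345,2]>.098);N,L,S,C=cv2.connectedComponentsWithStats(k.astype(np.uint8));rep('lid',L==1+np.argmax(S[1:,4]))
k=m((0,0,0),(180,255,60),(225,180,335,265));rep('rim',k)
E
```

```text
handle 232 uv 287.0 266.6 z90 0.1181 z [0.003 0.114]
  c [0.4674 0.1231 0.1181] box [[0.4816, 0.185], [0.4981, 0.0678], [0.4533, 0.0613], [0.4368, 0.1783]]
knee 95 uv 341.4 199.6 z90 0.0861 z [0.    0.082]
  c [ 0.6576 -0.03    0.0861] box [[0.6619, 0.002], [0.6684, -0.0604], [0.6534, -0.0619], [0.6469, 0.0004]]
blue 183 uv 387.5 223.0 z90 0.068 z [0.059 0.064]
  c [ 0.5912 -0.1703  0.068 ] box [[0.6079, -0.1469], [0.6137, -0.1886], [0.5744, -0.1936], [0.5687, -0.152]]
green 186 uv 430.2 225.1 z90 0.0678 z [0.059 0.065]
  c [ 0.5867 -0.2974  0.0678] box [[0.5731, -0.2717], [0.6127, -0.2848], [0.6003, -0.3231], [0.5608, -0.31]]
yellow 209 uv 387.9 273.8 z90 0.068 z [0.058 0.064]
  c [ 0.4411 -0.1724  0.068 ] box [[0.4329, -0.1433], [0.47, -0.1642], [0.4493, -0.2015], [0.4122, -0.1806]]
black 212 uv 427.0 277.2 z90 0.0681 z [0.026 0.064]
  c [ 0.4314 -0.2855  0.0681] box [[0.4436, -0.2545], [0.4621, -0.2992], [0.4192, -0.3165], [0.4008, -0.2718]]
hi 202 uv 388.0 223.1 z90 0.068 z [0.06  0.064]
  c [ 0.5909 -0.1722  0.068 ] box [[0.6089, -0.1486], [0.6147, -0.1903], [0.5729, -0.1957], [0.5671, -0.1541]]
hi 210 uv 430.9 225.5 z90 0.0679 z [0.059 0.065]
  c [ 0.5856 -0.2985  0.0679] box [[0.5733, -0.2697], [0.6134, -0.2846], [0.5978, -0.3273], [0.5578, -0.3123]]
hi 206 uv 388.2 274.0 z90 0.0681 z [0.06  0.064]
  c [ 0.4402 -0.1733  0.0681] box [[0.4322, -0.1446], [0.4687, -0.1651], [0.4481, -0.2021], [0.4117, -0.1816]]
hi 210 uv 428.3 277.8 z90 0.0682 z [0.059 0.065]
  c [ 0.4303 -0.2914  0.0682] box [[0.4426, -0.2638], [0.4579, -0.3043], [0.4179, -0.3189], [0.4027, -0.2785]]
lid 6003 uv 282.8 226.3 z90 0.1177 z [0.109 0.114]
  c [0.5589 0.1314 0.1177] box [[0.6566, 0.2795], [0.6908, 0.0141], [0.4609, -0.0153], [0.4271, 0.2473]]
rim 403 uv 275.4 240.1 z90 0.1189 z [0.11  0.116]
  c [0.5819 0.1328 0.1189] box [[0.6576, 0.2775], [0.6902, 0.0117], [0.5061, -0.0106], [0.4739, 0.2528]]
```

View pics/c1.png

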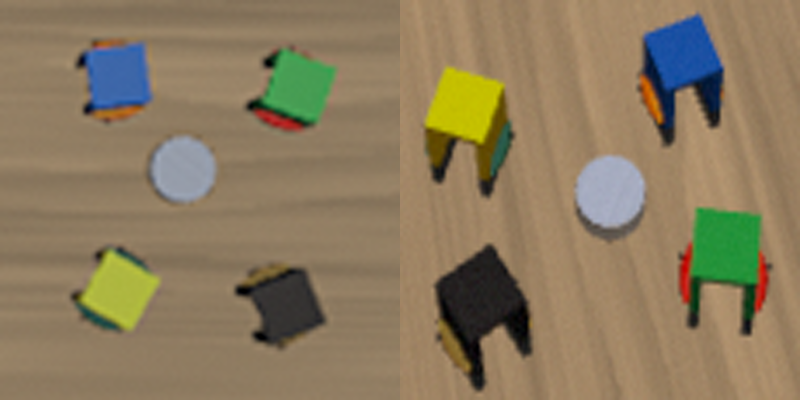

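All four saddles have their legs separated roughly along world x, and the side lures confirm it. The chest centre comes to about (0.580, 0.138) with yaw about 0.13, and the handle and knee positions agree with that. Moving over to the handle now.

```bash
cat >> h.py <<'E'
from scipy.spatial.transform import Rotation as Rn
CH=np.array([.580,.1385]); YAW=.130
def chest(x,y,z):
    c,s=np.cos(YAW),np.sin(YAW); return np.array([CH[0]+c*x-s*y, CH[1]+s*x+c*y, z])
def pose():
    o=ctrl.get_obs(); q=o['eef_rot']; R=Rn.from_quat([q[1],q[2],q[3],q[0]]).as_matrix(); return np.array(o['eef_pos']),R,o
def go(grasp,yaw):
    "tool shift (cm), twist (deg) so the grasp point gets to 'grasp' with tool y at angle yaw"
    p,R,o=pose(); d=R.T@(np.asarray(grasp)+[0,0,.006]-p)*100
    a=np.arctan2(R[1,1],R[0,1]); tw=np.degrees((a-yaw+np.pi)%(2*np.pi)-np.pi)
    print('d',d.round(2),'twist',tw.round(1),'p',p.round(4),'F',o['wrist_force'].round(1),'op',round(o['opening'],3),'t',o['time_s'])
E
echo ok
```

```text
ok
```

{"fn": "servo_tool", "kwargs": {"motion": [[[15.5,-17.9,-1.5,0,-1],[15.5,-17.9,-1.5,0,-1],[15.5,-17.9,-1.5,0,-1],[15.5,-17.9,-1.5,0,-1],[15.5,-17.9,-1.5,0,-1]]]}}

```text
time_s: 0.6
eef_pos: [0.2795, -0.3181, 0.2709]
eef_rot: [-0.001, 0.985, 0.171, 0.0]
wrist_force: [0.5, -0.8, -0.2]
opening: 1.001
grasp_force: 0.0
```

{"fn": "servo_tool", "kwargs": {"motion": [[[15.5,-17.9,-1.5,0,-1],[15.5,-17.9,-1.5,0,-1],[15.5,-17.9,-1.5,0,-1],[15.5,-17.9,-1.5,0,-1],[15.5,-17.9,-1.5,0,-1]]]}}

```text
time_s: 1.1
eef_pos: [0.3651, -0.0976, 0.2864]
eef_rot: [-0.0, 0.985, 0.171, 0.0]
wrist_force: [0.6, -0.2, -0.2]
opening: 1.002
grasp_force: 0.0
```

{"fn": "servo_tool", "kwargs": {"motion": [[[15.5,-17.9,-1.5,-39,-1],[15.5,-17.9,-1.5,-39,-1],[15.5,-17.9,-1.5,-39,-1],[15.5,-17.9,-1.5,-39,-1],[15.5,-17.9,-1.5,-39,-1]]]}}

```text
time_s: 1.6
eef_pos: [0.4509, 0.1234, 0.3013]
eef_rot: [-0.0, 0.87, 0.493, 0.0]
wrist_force: [0.4, -0.3, -0.8]
opening: 0.998
grasp_force: 0.0
```

{"fn": "servo_tool", "kwargs": {"motion": [[[0,0,0,-39,0.2],[0,0,0,-39,0.2],[0,0,0,-39,0.2],[0,0,0,-39,0.2],[0,0,0,-39,0.2]]]}}

```text
time_s: 2.1
eef_pos: [0.4504, 0.1206, 0.3009]
eef_rot: [-0.0, 0.656, 0.754, -0.0]
wrist_force: [-0.4, -0.1, 0.3]
opening: 0.399
grasp_force: 0.0
```

```bash
python3 - <<'E'
from h import *
go(chest(-130,0,300)*[0.001,.001,.001] if 0 else chest(-.130,0,.25),YAW)
p,R,o=pose(); c=shot('wrist','w0.png'); H=np.array(c['hand_eye']);print(H.round(3),c['fx'],o['q'].round(2))
T=np.eye(4);T[:3,:3]=R;T[:3,3]=p; np.savez('w0.npz',T=T,**c)
E
```

```text
d [0.09 0.08 4.49] twist 0.5 p [0.4504 0.1206 0.3009] F [-0.4 -0.1  0.3] op 0.399 t 2.1
[[-0.    -0.948 -0.32   0.083]
 [ 1.     0.    -0.001 -0.   ]
 [ 0.001 -0.32   0.948 -0.119]
 [ 0.     0.     0.     1.   ]] 341.91206765409413 [ 0.01 -0.11  1.81 -0.    1.44 -0.13]
```

View pics/w0.png

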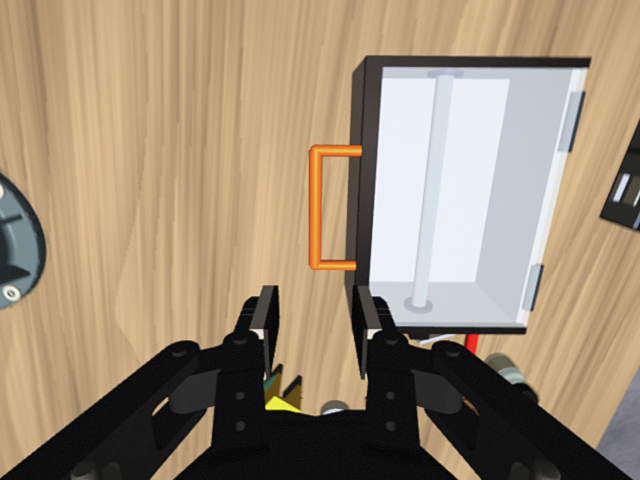

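The wrist view shows the orange handle bar running vertically at u≈316, from v≈150 to 266, midway between the fingers. I'll measure it, and the bar and rim, from this view.

```bash
cat >> h.py <<'E'
def wray(c,T,uv,z):
    uv=np.atleast_2d(uv).astype(float); M=T@np.array(c['hand_eye'])
    d=np.c_[(uv[:,0]-c['cx'])/c['fx'],(uv[:,1]-c['cy'])/c['fy'],np.ones(len(uv))]@M[:3,:3].T
    s=(z-M[2,3])/d[:,2]; return M[:3,3]+s[:,None]*d
E
python3 - <<'E'
from h import *
c=load('w0.npz');T=c['T']
q=wray(c,T,[[316,150],[316,266]],.109);print('handle',q.round(4),'mid',q.mean(0).round(4),np.linalg.norm(q[0]-q[1]).round(4),'yaw',np.arctan2(-(q[0]-q[1])[0],(q[0]-q[1])[1]).round(3))
q=wray(c,T,[[381,57],[591,58],[363,334],[526,334]],.113);print('rim FL,RL,FR,RR',q.round(4).tolist(),q.mean(0))
q=wray(c,T,[[444,72],[418,306]],.07);print('bar',q.round(4),q.mean(0).round(4),'pred',chest(-.01,0,.07).round(4))
E
```

```text
handle [[0.4429 0.1756 0.109 ]
 [0.4585 0.0646 0.109 ]] mid [0.4507 0.1201 0.109 ] 0.1121 yaw 0.14
rim FL,RL,FR,RR [[0.4846, 0.2556, 0.113], [0.6521, 0.2782, 0.113], [0.518, -0.0039, 0.113], [0.6872, 0.02, 0.113]] [0.58547674 0.13747614 0.113     ]
bar [[0.5515 0.2588 0.07  ]
 [0.5853 0.0135 0.07  ]] [0.5684 0.1362 0.07  ] pred [0.5701 0.1372 0.07  ]
```

{"fn": "servo_tool", "kwargs": {"motion": [[[0,0,4.5,0,0.2],[0,0,9,0,0.2],[0,0,13,0,0.2],[0,0,16,0,0.2],[0,0,18.6,0,0.2]]]}}

```text
time_s: 2.65
eef_pos: [0.4496, 0.1205, 0.1132]
eef_rot: [-0.001, 0.659, 0.752, -0.001]
wrist_force: [0.2, -0.4, -0.1]
opening: 0.4
grasp_force: 0.0
```

{"fn": "servo_tool", "kwargs": {"motion": [[[0,0,0,0,0.2],[0,0,0,0,0.8],[0,0,0,0,1],[0,0,0,0,1],[0,0,0,0,1]]]}}

```text
time_s: 3.15
eef_pos: [0.4499, 0.1203, 0.1164]
eef_rot: [-0.0, 0.659, 0.753, -0.001]
wrist_force: [-5.9, -2.8, 0.1]
opening: 0.113
grasp_force: 58.4
```

```bash
sed -i 's/^CH=.*/CH=np.array([.579,.1376]); YAW=.135/' h.py; python3 - <<'E'
from h import *
p,R,o=pose();print(p.round(4),o['opening'],o['grasp_force'])
g=p-[0,0,.006]; th0=np.arcsin(.004/.22)
prev=None
h=np.array([g[0],g[1]])+ .22*np.cos(th0)*np.array([np.cos(YAW),np.sin(YAW)])
print('hinge',h,'pred',chest(.09,0,.105),R.round(3).tolist())
for th in np.arange(0,1.4,.1):
    a=th+th0; r=.22*(np.cos(th0)-np.cos(a)); dz=.22*(np.sin(a)-np.sin(th0))
    d=R.T@np.array([r*np.cos(YAW),r*np.sin(YAW),dz])*100; print(th.round(2),d.round(2))
E
```

```text
[0.4499 0.1203 0.1164] 0.11306169173287366 58.386991024017334
hinge [0.66787639 0.1499472 ] pred [0.66818112 0.14971313 0.105     ] [[-0.133, 0.991, -0.002], [0.991, 0.133, -0.001], [-0.0, -0.002, -1.0]]
0.0 [0. 0. 0.]
0.1 [-0.    0.15 -2.19]
0.2 [-0.    0.51 -4.36]
0.3 [-0.    1.09 -6.48]
0.4 [ 0.    1.88 -8.54]
0.5 [  0.     2.87 -10.5 ]
0.6 [  0.     4.05 -12.36]
0.7 [ 1.000e-02  5.410e+00 -1.409e+01]
0.8 [ 1.000e-02  6.930e+00 -1.567e+01]
0.9 [ 1.000e-02  8.610e+00 -1.709e+01]
1.0 [ 1.000e-02  1.042e+01 -1.834e+01]
1.1 [  0.02  12.34 -19.41]
1.2 [ 2.000e-02  1.436e+01 -2.027e+01]
1.3 [ 2.000e-02  1.646e+01 -2.093e+01]
```

{"fn": "servo_tool", "kwargs": {"motion": [[[0,0.04,-1.1,0,1],[0,0.15,-2.2,0,1],[0,0.3,-3.3,0,1],[0,0.51,-4.36,0,1],[0,0.8,-5.4,0,1]]]}}

```text
time_s: 3.65
eef_pos: [0.4573, 0.1213, 0.1704]
eef_rot: [-0.001, 0.658, 0.753, -0.001]
wrist_force: [-9.1, -3.9, -1.9]
opening: 0.117
grasp_force: 58.5
```

{"fn": "servo_tool", "kwargs": {"motion": [[[0,0.29,-1.08,0,1],[0,0.67,-2.1,0,1],[0,1.08,-3.1,0,1],[0,1.56,-4.1,0,1],[0,2.07,-5.1,0,1]]]}}

```text
time_s: 4.15
eef_pos: [0.4773, 0.1238, 0.2216]
eef_rot: [-0.001, 0.658, 0.753, -0.002]
wrist_force: [-10.2, -4.7, -0.4]
opening: 0.114
grasp_force: 58.4
```

{"fn": "servo_tool", "kwargs": {"motion": [[[0,0.6,-0.95,0,1],[0,1.18,-1.86,0,1],[0,1.85,-2.75,0,1],[0,2.54,-3.59,0,1],[0,3.3,-4.4,0,1]]]}}

```text
time_s: 4.65
eef_pos: [0.5093, 0.128, 0.267]
eef_rot: [-0.001, 0.658, 0.753, -0.003]
wrist_force: [-19.1, -6.4, 12.2]
opening: 0.117
grasp_force: 58.6
```

{"fn": "servo_tool", "kwargs": {"motion": [[[0,0.76,-0.77,0,1],[0,1.6,-1.5,0,1],[0,2.44,-2.19,0,1],[0,3.35,-2.83,0,1],[0,4.25,-3.44,0,1]]]}}

```text
time_s: 5.15
eef_pos: [0.5538, 0.1337, 0.3042]
eef_rot: [0.001, 0.659, 0.753, 0.0]
wrist_force: [-10.7, -4.7, 12.2]
opening: 0.112
grasp_force: 60.6
```

{"fn": "servo_tool", "kwargs": {"motion": [[[0,0.95,-0.55,0,1],[0,1.92,-1.07,0,1],[0,2.9,-1.52,0,1],[0,3.94,-1.93,0,1],[0,4.95,-2.3,0,1]]]}}

```text
time_s: 5.65
eef_pos: [0.6037, 0.1401, 0.326]
eef_rot: [0.002, 0.659, 0.752, 0.0]
wrist_force: [-5.4, -5.2, 7.7]
opening: 0.113
grasp_force: 62.2
```

```bash
python3 - <<'E'
from h import *
h=chest(.09,0,.105);p,R,o=pose();g=p-[0,0,.006]-h
r=-(g[0]*np.cos(YAW)+g[1]*np.sin(YAW)); th=np.arctan2(g[2],r)-.018;print('theta',th,np.hypot(r,g[2]),o['wrist_force'])
for t in(1.3,1.37,1.39): 
    a=t+.018;go(h+[-.22*np.cos(a)*np.cos(YAW),-.22*np.cos(a)*np.sin(YAW),.22*np.sin(a)],YAW)
E
```

```text
theta 1.2581757801953748 0.22465431404336472 [-5.3882848  -5.24102723  7.69619849]
d [0.09 1.02 0.2 ] twist -0.1 p [0.6037 0.1401 0.326 ] F [-5.4 -5.2  7.7] op 0.113 t 5.65
d [ 0.09  2.52 -0.13] twist -0.1 p [0.6037 0.1401 0.326 ] F [-5.4 -5.2  7.7] op 0.113 t 5.65
d [ 0.09  2.96 -0.2 ] twist -0.1 p [0.6037 0.1401 0.326 ] F [-5.4 -5.2  7.7] op 0.113 t 5.65
```

{"fn": "servo_tool", "kwargs": {"motion": [[[0,0.8,-0.2,0,1],[0,1.6,-0.35,0,1],[0,2.4,-0.45,0,1],[0,2.4,-0.45,0,1],[0,2.4,-0.45,0,1]]]}}

```text
time_s: 6.15
eef_pos: [0.6287, 0.1436, 0.332]
eef_rot: [0.003, 0.659, 0.752, 0.003]
wrist_force: [-2.0, -3.1, 8.0]
opening: 0.115
grasp_force: 62.4
```

{"fn": "servo_tool", "kwargs": {"motion": [[[0,0,0,0,0.5],[0,0,0,0,0.2],[0,0,0,0,0.2],[0,0,-3,0,0.2],[0,0,-7,0,0.2]]]}}

```text
time_s: 6.65
eef_pos: [0.6258, 0.1442, 0.3941]
eef_rot: [-0.002, 0.658, 0.753, -0.002]
wrist_force: [1.1, -0.1, 0.2]
opening: 0.396
grasp_force: 0.0
```

{"fn": "servo_tool", "kwargs": {"motion": [[[0,-4,0,0,0.2],[0,-8,0,0,0.2],[0,-12,0,0,0.2],[0,-16,0,0,0.2],[0,-16,0,0,0.2]]]}}

```text
time_s: 7.15
eef_pos: [0.4645, 0.1231, 0.3966]
eef_rot: [-0.0, 0.658, 0.753, -0.0]
wrist_force: [-0.3, -0.3, 0.6]
opening: 0.405
grasp_force: 0.0
```

```bash
python3 - <<'E'
from h import *
t=shot('top','top1.png');s=shot('side','side1.png');np.savez('side1.npz',**s);np.savez('top1.npz',**t)
for n,c in(('top',t),('side',s)):
    hsv=cv2.cvtColor(c['pixels'],cv2.COLOR_RGB2HSV);W=world(c)
    for m,lo,hi in(('orange',(8,150,120),(22,255,255)),('red',(0,170,100),(6,255,255))):
        k=cv2.inRange(hsv,np.array(lo),np.array(hi))
        k[(W[...,2]<.09)|(W[...,1]<-.15)|(W[...,1]>.3)|(W[...,0]<.4)]=0
        N,L,S,C=cv2.connectedComponentsWithStats(k)
        for i in range(1,N):
            if S[i,4]>15: print(n,m,S[i],C[i].round(1),np.median(W[L==i],0).round(3))
for th in(1.3,1.34,1.38):
    a=np.array([.09-.11*np.cos(th),.105+.11*np.sin(th)]);b=np.array([-.025,.085]);d=a-b;L=np.hypot(*d);u=d/L
    k=b+d/2+np.sqrt(.0815**2-L*L/4)*np.array([u[1],-u[0]]); print(th,'knee',k.round(4),'grip',chest(k[0],-.179,k[1]).round(4))
b=np.array([-.025,.085])
print('locked',(b+.0815*np.array([np.cos(.977),np.sin(.977)])).round(4))
E
python3 -c "
import cv2;a=cv2.imread('pics/side1.png')[80:340,200:440];cv2.imwrite('pics/s1c.png',cv2.resize(a,None,fx=2.3,fy=2.3))"
```

```text
top orange [248 192  48  10 228] [271.6 196.2] [0.63  0.145 0.327]
top red [332 200  22   7  89] [342.5 203.4] [ 0.638 -0.033  0.145]
side orange [311 112  20  29 137] [320.5 126.4] [0.627 0.137 0.325]
side red [334 221  15  21 107] [340.5 230.2] [ 0.635 -0.037  0.142]
1.3 knee [0.0418 0.1317] grip [ 0.6445 -0.0341  0.1317]
1.34 knee [0.0397 0.1346] grip [ 0.6424 -0.0344  0.1346]
1.38 knee [0.0367 0.1382] grip [ 0.6395 -0.0348  0.1382]
locked [0.0206 0.1525]
```

View pics/s1c.png

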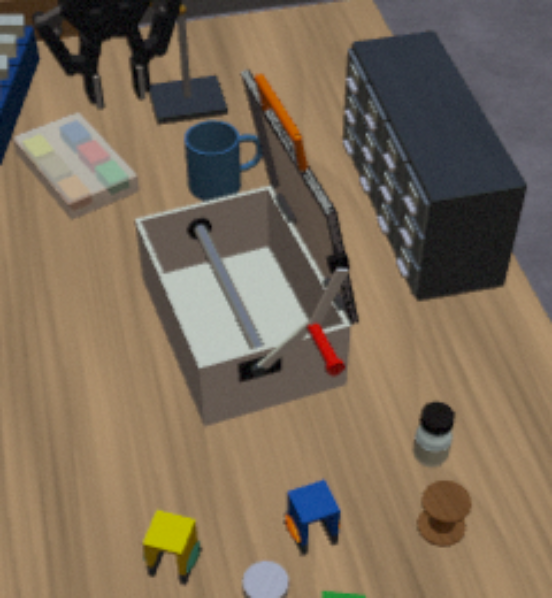

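The lid is up, at about 1.38, with the orange handle at (320,126) in the side view. The red grip at (340,230), world ≈ (0.638, −0.035, 0.139), matches the predicted knee. Next comes the knee.

```bash
python3 - <<'E'
from h import *
go(chest(-.10,-.195,.30),YAW);go(chest(.0367,-.195,.22),YAW);go(chest(.0367,-.195,.138),YAW)
E
```

```text
d [-19.55   1.21   9.11] twist -0.1 p [0.468 0.123 0.397] F [-0.3  0.4 -0.4] op 0.401 t 7.25
d [-19.52  14.86  17.14] twist -0.1 p [0.468 0.123 0.397] F [-0.3  0.4 -0.4] op 0.401 t 7.25
d [-19.52  14.84  25.34] twist -0.1 p [0.468 0.123 0.397] F [-0.3  0.4 -0.4] op 0.401 t 7.25
```

{"fn": "servo_tool", "kwargs": {"motion": [[[-5,0,2,0,0.2],[-10,0,4,0,0.2],[-14.5,0.4,6,0,0.2],[-19.5,1.2,7,0,0.2],[-19.5,5,9,0,0.2]]]}}

```text
time_s: 7.75
eef_pos: [0.5448, -0.0701, 0.3071]
eef_rot: [0.002, 0.661, 0.75, -0.0]
wrist_force: [0.5, 0.8, 1.7]
opening: 0.402
grasp_force: 0.0
```

{"fn": "servo_tool", "kwargs": {"motion": [[[0,4.5,1,0,0.2],[0,8,3,0,0.2],[0,9.9,6,0,0.2],[0,9.9,8,0,0.2],[0,9.9,8,0,0.2]]]}}

```text
time_s: 8.25
eef_pos: [0.641, -0.0501, 0.2209]
eef_rot: [-0.004, 0.658, 0.753, -0.002]
wrist_force: [-0.3, 0.0, -0.9]
opening: 0.396
grasp_force: 0.0
```

```bash
python3 - <<'E'
from h import *
go(chest(.0367,-.195,.138),YAW)
p,R,o=pose(); c=shot('wrist');T=np.eye(4);T[:3,:3]=R;T[:3,3]=p
hsv=cv2.cvtColor(c['pixels'],cv2.COLOR_RGB2HSV);k=cv2.inRange(hsv,np.array((0,170,100)),np.array((6,255,255)))
N,L,S,C=cv2.connectedComponentsWithStats(k)
for i in range(1,N):
    if S[i,4]>100: 
        v,u=np.nonzero(L==i);q=wray(c,T,cv2.boxPoints(cv2.minAreaRect(np.c_[u,v].astype(np.float32))),.139);print(S[i],q[:,:2].round(4).tolist(),q.mean(0).round(4))
E
```

```text
d [-0.09  0.11  7.69] twist -0.1 p [ 0.641  -0.0501  0.2209] F [-0.3  0.  -0.9] op 0.396 t 8.25
[ 301  176   30  109 2208] [[0.6251, -0.0013], [0.6419, 0.001], [0.6523, -0.0685], [0.6335, -0.0711]] [ 0.6382 -0.0349  0.139 ]
```

{"fn": "servo_tool", "kwargs": {"motion": [[[0,0,3,0,0.2],[0,0,6,0,0.2],[0,0,7.7,0,0.2],[0,0,7.7,0,0.6],[0,0,7.7,0,1]]]}}

```text
time_s: 8.8
eef_pos: [0.6408, -0.0508, 0.1494]
eef_rot: [-0.001, 0.658, 0.753, -0.001]
wrist_force: [-4.1, -0.7, -6.8]
opening: 0.132
grasp_force: 58.4
```

{"fn": "servo_tool", "kwargs": {"motion": [[[0,0,0,0,1],[0,0,0,0,1],[0,0,0,0,1]]]}}

```text
time_s: 9.1
eef_pos: [0.6408, -0.0508, 0.1494]
eef_rot: [-0.001, 0.658, 0.753, -0.001]
wrist_force: [-6.0, -1.2, -6.1]
opening: 0.134
grasp_force: 58.5
```

```bash
python3 - <<'E'
from h import *
p,R,o=pose();print(p,o['opening'],o['grasp_force'],o['wrist_force'])
b=np.array([-.025,.085]);a0=np.arctan2(.138-.085,.0367+.025)
print(a0)
for a in np.arange(a0,1.06,.05): d=.0815*np.array([np.cos(a)-np.cos(a0),np.sin(a)-np.sin(a0)])*100;print(a.round(3),d.round(2))
E
```

```text
[ 0.64077101 -0.05076069  0.14944669] 0.13435711063007638 58.451401591300964 [-5.9637409  -1.16611705 -6.09940992]
0.7096930806308198
0.71 [0. 0.]
0.76 [-0.27  0.3 ]
0.81 [-0.56  0.59]
0.86 [-0.86  0.86]
0.91 [-1.18  1.12]
0.96 [-1.51  1.36]
1.01 [-1.85  1.59]
1.06 [-2.2  1.8]
```

{"fn": "servo_tool", "kwargs": {"motion": [[[0,-0.27,-0.3,0,1],[0,-0.56,-0.59,0,1],[0,-0.86,-0.86,0,1],[0,-1.18,-1.12,0,1],[0,-1.51,-1.36,0,1]]]}}

```text
time_s: 9.6
eef_pos: [0.6274, -0.0525, 0.164]
eef_rot: [0.001, 0.658, 0.753, 0.001]
wrist_force: [-0.3, 1.6, -6.3]
opening: 0.135
grasp_force: 58.7
```

{"fn": "servo_tool", "kwargs": {"motion": [[[0,-0.2,-0.1,0,1],[0,-0.4,-0.25,0,1],[0,-0.4,-0.25,0,1]]]}}

```text
time_s: 9.9
eef_pos: [0.6237, -0.0529, 0.1664]
eef_rot: [0.001, 0.658, 0.753, 0.001]
wrist_force: [2.2, 2.7, -2.0]
opening: 0.139
grasp_force: 58.9
```

```bash
python3 - <<'E'
from h import *
p,R,o=pose();print(p,o['opening'],o['grasp_force'],o['wrist_force'])
c=shot('side','side2.png')
hsv=cv2.cvtColor(c['pixels'],cv2.COLOR_RGB2HSV);W=world(c)
k=cv2.inRange(hsv,np.array((8,150,120)),np.array((22,255,255)));k[(W[...,2]<.2)]=0
print(np.median(W[k>0],0))
cv2.imwrite('pics/s2c.png',cv2.resize(c['pixels'][90:270,260:420,::-1],None,fx=3,fy=3))
E
```

```text
[ 0.6237185  -0.05290807  0.16642702] 0.13866684098416157 58.917192220687866 [ 2.19321127  2.73417928 -2.01447317]
[ 0.41502655 -0.75377958  0.98714922]
```

View pics/s2c.png

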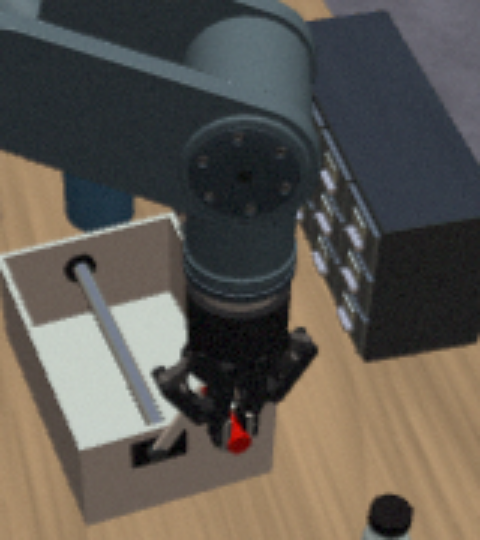

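The grip is held and the arm hides the lid. Force hasn't risen yet, so I'll pull on to the stop.

{"fn": "servo_tool", "kwargs": {"motion": [[[0,-0.2,-0.12,0,1],[0,-0.4,-0.22,0,1],[0,-0.4,-0.22,0,1]]]}}

```text
time_s: 10.25
eef_pos: [0.6223, -0.0531, 0.1672]
eef_rot: [0.003, 0.659, 0.753, 0.003]
wrist_force: [18.5, 4.0, -15.4]
opening: 0.133
grasp_force: 58.8
```

{"fn": "servo_tool", "kwargs": {"motion": [[[0,-0.2,-0.1,0,1],[0,-0.4,-0.2,0,1],[0,-0.4,-0.2,0,1]]]}}

```text
time_s: 10.55
eef_pos: [0.6214, -0.0528, 0.1693]
eef_rot: [0.005, 0.659, 0.752, 0.006]
wrist_force: [31.7, 8.8, -26.2]
opening: 0.135
grasp_force: 58.4
```

The knee is at its stop: force has risen and it no longer moves. I'll ease off, release, then rise.

{"fn": "servo_tool", "kwargs": {"motion": [[[0,0.55,0.3,0,1],[0,0.55,0.3,0,0.5],[0,0.55,0.3,0,0.2],[0,0.55,0.3,0,0.2],[0,0.55,-2,0,0.2]]]}}

```text
time_s: 11.05
eef_pos: [0.6181, -0.0534, 0.1866]
eef_rot: [-0.003, 0.659, 0.752, -0.002]
wrist_force: [0.1, -0.4, -0.2]
opening: 0.398
grasp_force: 0.0
```

{"fn": "servo_tool", "kwargs": {"motion": [[[0,0,-4,0,0.2],[-2,-3,-8,0,0.2],[-6,-6,-9,0,-1],[-10,-9,-9,0,-1],[-14,-12,-9,0,-1]]]}}

```text
time_s: 11.55
eef_pos: [0.5211, -0.2064, 0.2811]
eef_rot: [0.002, 0.658, 0.753, -0.0]
wrist_force: [-0.1, 0.2, -0.9]
opening: 0.892
grasp_force: 0.0
```

```bash
python3 - <<'E'
from h import *
t=shot('top','top3.png');s=shot('side','side3.png');np.savez('top3.npz',**t)
for n,c in(('top',t),('side',s)):
    hsv=cv2.cvtColor(c['pixels'],cv2.COLOR_RGB2HSV);W=world(c)
    for m,lo,hi in(('orange',(8,150,120),(22,255,255)),('red',(0,170,100),(6,255,255))):
        k=cv2.inRange(hsv,np.array(lo),np.array(hi))
        k[(W[...,2]<.09)|(W[...,1]<-.15)|(W[...,1]>.3)|(W[...,0]<.4)]=0
        N,L,S,C=cv2.connectedComponentsWithStats(k)
        for i in range(1,N):
            if S[i,4]>15: print(n,m,S[i],C[i].round(1),np.median(W[L==i],0).round(3))
print(chest(.0206,-.179,.1525+.007),chest(.09-.22*np.cos(1.43),0,.105+.218),pose()[2]['opening'])
hsv=cv2.cvtColor(t['pixels'],cv2.COLOR_RGB2HSV);W=world(t)
B={'blue':((100,120,80),(125,255,255)),'green':((50,120,80),(75,255,255)),'yellow':((24,120,120),(36,255,255)),'black':((0,0,0),(180,255,70))}
for n,(lo,hi) in B.items():
    k=cv2.inRange(hsv,np.array(lo),np.array(hi));k[(W[...,2]<.045)|(W[...,2]>.08)|(W[...,1]>-.1)|(W[...,1]<-.4)|(W[...,0]<.3)|(W[...,0]>.75)]=0
    N,L,S,C=cv2.connectedComponentsWithStats(k); i=1+np.argmax(S[1:,4]); v,u=np.nonzero(L==i); r=cv2.minAreaRect(np.c_[u,v].astype(np.float32)); q=ray(t,cv2.boxPoints(r),.064)
    e=q[1]-q[0]; a=np.arctan2(e[1],e[0]); a=(a+np.pi/4)%(np.pi/2)-np.pi/4
    print(n,S[i,4],q.mean(0).round(4),'yaw',a.round(3))
E
```

```text
top orange [247 187  49  10 194] [270.4 191.5] [0.641 0.147 0.329]
top red [332 205  23   7  91] [343.5 208.4] [ 0.623 -0.038  0.159]
[ 0.62350423 -0.03699878  0.1595    ] [0.63758907 0.14555793 0.323     ] 1.0006655163102478
blue 182 [ 0.5916 -0.1711  0.064 ] yaw 0.178Traceback (most recent call last):
  File "<stdin>", line 16, in <module>
    return _wrapfunc(a, 'argmax', axis=axis, out=out, **kwds)
    return bound(*args, **kwds)
ValueError: attempt to get argmax of an empty sequence
```

The stay is locked: the grip was measured at (0.623, −0.038, 0.159) and predicted at (0.6235, −0.037, 0.1595). Saddles next, blue first.

```bash
cat >> h.py <<'E'
B={'blue':((100,120,40),(125,255,255)),'green':((50,120,40),(75,255,255)),'yellow':((24,120,90),(36,255,255)),'black':((0,0,0),(180,255,62))}
def sad(n,f=None):
    "saddle crown from wrist view: only pixels whose depth puts them at crown height"
    p,R,o=pose();c=shot('wrist',f);T=np.eye(4);T[:3,:3]=R;T[:3,3]=p;M=T@np.array(c['hand_eye'])
    v,u=np.mgrid[0:480,0:640];d=c['depth'];P=np.stack([(u-c['cx'])/c['fx']*d,(v-c['cy'])/c['fy']*d,d],-1)@M[:3,:3].T+M[:3,3]
    hsv=cv2.cvtColor(c['pixels'],cv2.COLOR_RGB2HSV);k=cv2.inRange(hsv,np.array(B[n][0]),np.array(B[n][1]))
    k[(P[...,2]<.056)|(P[...,2]>.075)|(d==0)]=0
    N,L,S,C=cv2.connectedComponentsWithStats(k)
    if N<2: print(n,'none');return
    i=1+np.argmax(S[1:,4]);vv,uu=np.nonzero(L==i);w,h=cv2.minAreaRect(np.c_[uu,vv].astype(np.float32))[1]
    q=wray(c,T,cv2.boxPoints(cv2.minAreaRect(np.c_[uu,vv].astype(np.float32))),.064);e=q[1]-q[0];e2=q[2]-q[1]
    a=(np.arctan2(e[1],e[0])+np.pi/4)%(np.pi/2)-np.pi/4
    print(n,S[i,4],q.mean(0).round(4),'sides',np.linalg.norm(e).round(4),np.linalg.norm(e2).round(4),'yaw',a.round(3),'z',np.median(P[L==i][:,2]).round(4))
    return q.mean(0),a
E
python3 - <<'E'
from h import *
go((.5916,-.171,.20),.15)
E
```

```text
d [2.98 7.67 7.41] twist -1.3 p [ 0.5193 -0.2101  0.2802] F [-0.3  0.4 -0.3] op 1.001 t 11.65
```

{"fn": "servo_tool", "kwargs": {"motion": [[[1,3,3,-1,-0.7],[2,6,5,-1,-0.7],[3,7.7,7.4,-1,-0.7],[3,7.7,7.4,-1,-0.7]]]}}

```text
time_s: 12.05
eef_pos: [0.5937, -0.1622, 0.2015]
eef_rot: [-0.003, 0.651, 0.759, -0.001]
wrist_force: [-0.7, 1.0, -0.5]
opening: 0.85
grasp_force: 0.0
```

```bash
python3 - <<'E'
from h import *
r=sad('blue','w1.png')
if r: go((r[0][0],r[0][1],.053),r[1])
E
```

```text
blue 2638 [ 0.5911 -0.1714  0.064 ] sides 0.0446 0.0404 yaw 0.105 z 0.0648
d [-0.79 -0.32 14.45] twist 2.7 p [ 0.5937 -0.1634  0.2035] F [ 0.5  0.7 -0.1] op 0.853 t 12.1
```

View pics/w1.png

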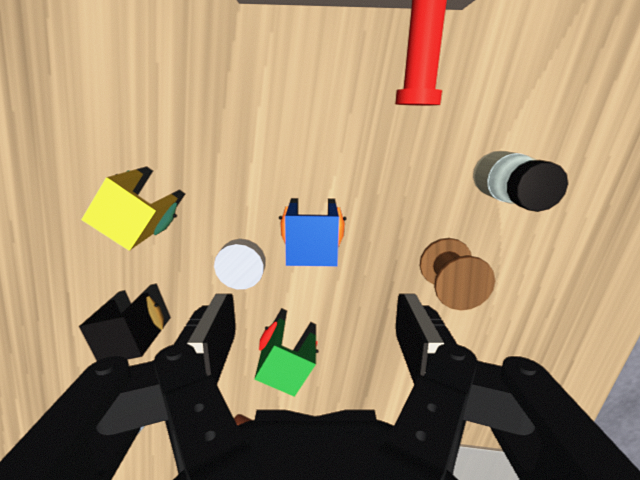

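Blue's crown is at (312,240), with its lures to left and right of the legs and room either side for the fingers. Picking it.

{"fn": "servo_tool", "kwargs": {"motion": [[[-0.8,-0.3,4,1.5,-0.7],[-0.8,-0.3,8,1.5,-0.7],[-0.8,-0.3,12,1.5,-0.7],[-0.8,-0.3,14.4,1.5,-0.7],[-0.8,-0.3,14.4,1.5,-0.7]]]}}

```text
time_s: 12.6
eef_pos: [0.59, -0.1727, 0.0589]
eef_rot: [-0.003, 0.662, 0.75, -0.001]
wrist_force: [-1.2, -0.1, 0.5]
opening: 0.852
grasp_force: 0.0
```

{"fn": "servo_tool", "kwargs": {"motion": [[[0,0,0,0,0],[0,0,0,0,0.5],[0,0,0,0,1],[0,0,0,0,1],[0,0,0,0,1]]]}}

```text
time_s: 13.1
eef_pos: [0.5946, -0.1744, 0.0647]
eef_rot: [0.003, 0.662, 0.75, 0.001]
wrist_force: [-0.9, -0.8, 6.9]
opening: 0.477
grasp_force: 62.2
```

```bash
python3 - <<'E'
from h import *
go(chest(-.12,.088,.22),YAW);go(chest(-.01,.088,.22),YAW)
E
```

```text
d [ 39.77  -9.68 -16.3 ] twist -0.6 p [ 0.5946 -0.1744  0.0647] F [-0.9 -0.8  6.9] op 0.477 t 13.1
d [ 39.88   1.31 -16.25] twist -0.6 p [ 0.5946 -0.1744  0.0647] F [-0.9 -0.8  6.9] op 0.477 t 13.1
```

{"fn": "servo_tool", "kwargs": {"motion": [[[0,0,-2,0,1],[0,0,-6,0,1],[0,0,-11,0,1],[0,0,-16,0,1],[0,0,-16,0,1]]]}}

```text
time_s: 13.6
eef_pos: [0.597, -0.1752, 0.232]
eef_rot: [0.008, 0.662, 0.75, 0.002]
wrist_force: [0.4, -0.9, -0.3]
opening: 0.475
grasp_force: 61.4
```

```bash
python3 - <<'E'
from h import *
p,R,o=pose();print(o['opening'],o['grasp_force'],o['wrist_force'])
go(chest(-.12,.088,.22),YAW)
c=shot('wrist','w2.png')
t=shot('side')
hsv=cv2.cvtColor(t['pixels'],cv2.COLOR_RGB2HSV);W=world(t);k=cv2.inRange(hsv,np.array(B['blue'][0]),np.array(B['blue'][1]));k[(W[...,2]<.1)|(W[...,1]>0)]=0
q=W[k>0];print('blue z',len(q),np.percentile(q[:,2],[2,50,98]) if len(q) else '')
E
```

```text
0.47512702890750863 61.37886464595795 [ 0.44496346 -0.87183478 -0.25554181]
d [39.94 -9.97  0.09] twist -0.6 p [ 0.597  -0.1752  0.232 ] F [ 0.4 -0.9 -0.3] op 0.475 t 13.6
blue z 405 [0.18567529 0.22508994 0.55489525]
```

View pics/w2.png

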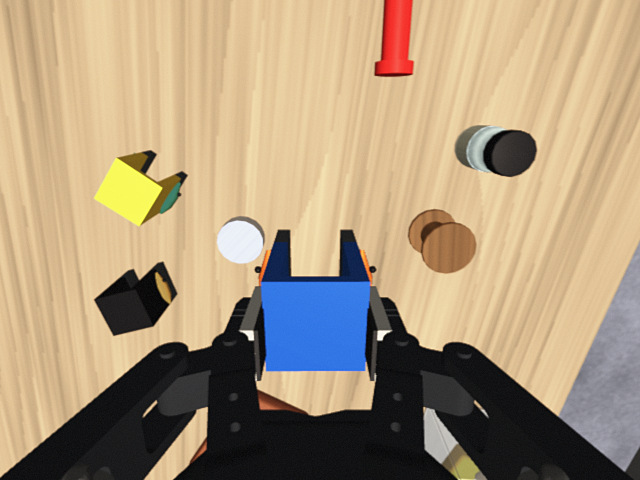

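Blue is held squarely, with the crown between the pads at (315,320). Carrying it round the front of the knee.

{"fn": "servo_tool", "kwargs": {"motion": [[[2,-4.5,0,0,1],[6,-7,0,0,1],[10.5,-9,0,0,1],[15,-10,0,0,1],[20,-10,0,0,1]]]}}

```text
time_s: 14.2
eef_pos: [0.4657, 0.014, 0.2197]
eef_rot: [-0.002, 0.662, 0.749, -0.001]
wrist_force: [0.8, -0.0, -0.9]
opening: 0.479
grasp_force: 61.7
```

{"fn": "servo_tool", "kwargs": {"motion": [[[5,0,0,0,1],[10,0,0,0,1],[15,0,0,0,1],[19.9,0,0,0,1],[19.9,0,0,0,1]]]}}

```text
time_s: 14.7
eef_pos: [0.4409, 0.2153, 0.2199]
eef_rot: [-0.002, 0.659, 0.752, -0.001]
wrist_force: [0.1, -1.1, -1.6]
opening: 0.478
grasp_force: 61.7
```

{"fn": "servo_tool", "kwargs": {"motion": [[[0,3.5,0,0,1],[0,7,0,0,1],[0,10,0,0,1],[0,11,0,0,1],[0,11,0,0,1]]]}}

```text
time_s: 15.2
eef_pos: [0.5529, 0.2233, 0.2197]
eef_rot: [-0.001, 0.662, 0.749, -0.001]
wrist_force: [-0.5, -0.4, -1.4]
opening: 0.478
grasp_force: 61.8
```

```bash
python3 - <<'E'
from h import *
p,R,o=pose();print(o['opening'],o['grasp_force'],o['wrist_force'],o['q'].round(2))
go(chest(-.01,.088,.22),YAW)
c=shot('wrist','w3.png')
E
```

```text
0.47824823343977135 61.84736877679825 [-0.50859789 -0.43649226 -1.36759623] [ 0.18  0.26  1.58 -0.    1.3   0.06]
d [-0.03  0.44 -0.64] twist -0.6 p [0.5529 0.2233 0.2197] F [-0.5 -0.4 -1.4] op 0.478 t 15.2
```

View pics/w3.png

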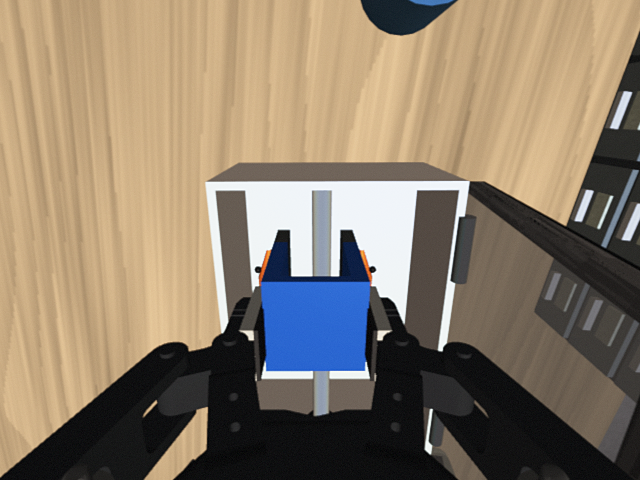

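The saddle sits over the bar, which is at u≈321 (v 190–410). I'll compute the exact lateral offset between the two.

```bash
python3 - <<'E'
from h import *
p,R,o=pose();c=shot('wrist');T=np.eye(4);T[:3,:3]=R;T[:3,3]=p
g=cv2.cvtColor(c['pixels'],cv2.COLOR_RGB2GRAY).astype(int)
print(c['cx'],[g[v,305:340].tolist() for v in (205,400)])
q=wray(c,T,[[321.5,200],[321.5,400]],.07); print('bar world',q.round(4))
L=lambda q:(R.T@(q-p).T).T
print('bar in tool',L(q).round(4))
z=p[2]-.0589+.064; s=wray(c,T,[[265,282],[367,282],[267,370],[364,370]],z);print('crown in tool',L(s).round(4))
s=wray(c,T,[[290,232],[340,232]],p[2]-.058);print('leg inner bottoms',L(s).round(4))
E
```

```text
315.101234120447 [[243, 244, 244, 243, 244, 244, 247, 242, 174, 112, 142, 158, 162, 162, 161, 161, 158, 158, 156, 153, 158, 159, 164, 163, 163, 161, 148, 149, 218, 248, 245, 244, 243, 243, 243], [102, 102, 100, 102, 104, 102, 102, 100, 91, 87, 124, 150, 158, 160, 159, 156, 153, 155, 155, 157, 160, 160, 160, 161, 139, 107, 99, 102, 101, 103, 102, 103, 101, 99, 102]]
bar world [[0.5535 0.2437 0.07  ]
 [0.5798 0.0426 0.07  ]]
bar in tool [[ 0.02    0.0047  0.1498]
 [-0.1828  0.0059  0.1499]]
crown in tool [[ 0.0254 -0.0187 -0.005 ]
 [ 0.0255  0.0189 -0.0052]
 [-0.0141 -0.0197 -0.005 ]
 [-0.014   0.0196 -0.0052]]
leg inner bottoms [[ 0.0237 -0.014   0.058 ]
 [ 0.0238  0.0132  0.0579]]
```

{"fn": "servo_tool", "kwargs": {"motion": [[[0,0.5,0,-0.5,1],[0,0.5,2,-0.5,1],[0,0.5,4.5,-0.5,1],[0,0.5,7,-0.5,1],[0,0.5,7,-0.5,1]]]}}

```text
time_s: 15.8
eef_pos: [0.5547, 0.224, 0.1479]
eef_rot: [-0.002, 0.658, 0.753, -0.003]
wrist_force: [-0.7, 0.3, -2.0]
opening: 0.48
grasp_force: 61.7
```

{"fn": "servo_tool", "kwargs": {"motion": [[[0,0,2,0,1],[0,0,4,0,1],[0,0,5.5,0,1],[0,0,6.3,0,1],[0,0,6.3,0,1]]]}}

```text
time_s: 16.3
eef_pos: [0.5573, 0.2245, 0.0879]
eef_rot: [-0.0, 0.658, 0.753, -0.001]
wrist_force: [0.8, 0.9, -2.3]
opening: 0.478
grasp_force: 61.7
```

{"fn": "servo_tool", "kwargs": {"motion": [[[0,0,0.4,0,1],[0,0,0.8,0,1],[0,0,0.8,0,1]]]}}

```text
time_s: 16.6
eef_pos: [0.559, 0.2249, 0.0836]
eef_rot: [0.001, 0.658, 0.753, 0.001]
wrist_force: [-7.0, -2.3, 13.9]
opening: 0.479
grasp_force: 63.6
```

{"fn": "servo_tool", "kwargs": {"motion": [[[0,0,0.3,0,1],[0,0,0.6,0,1],[0,0,0.6,0,1]]]}}

```text
time_s: 16.9
eef_pos: [0.5592, 0.2249, 0.0833]
eef_rot: [0.001, 0.658, 0.753, 0.0]
wrist_force: [-27.9, -8.2, 56.5]
opening: 0.478
grasp_force: 68.8
```

The crown is seated on the bar: contact at TCP 0.0835, which is what the 0.0647 grip height predicts. Ease off and release.

{"fn": "servo_tool", "kwargs": {"motion": [[[0,0,-0.9,0,1],[0,0,-0.9,0,0.2],[0,0,-0.9,0,-0.6],[0,0,-0.9,0,-0.7],[0,0,-0.9,0,-0.7]]]}}

```text
time_s: 17.4
eef_pos: [0.5576, 0.2245, 0.0826]
eef_rot: [-0.0, 0.658, 0.753, -0.0]
wrist_force: [-0.7, -0.6, 0.6]
opening: 0.847
grasp_force: 0.0
```

{"fn": "servo_tool", "kwargs": {"motion": [[[0,0,-3,0,-0.7],[0,0,-7,0,-0.7],[0,0,-11,0,-0.7],[0,0,-15,0,-0.7],[0,0,-15,0,-0.7]]]}}

```text
time_s: 17.9
eef_pos: [0.5613, 0.2253, 0.2401]
eef_rot: [0.003, 0.658, 0.753, 0.004]
wrist_force: [0.6, 0.6, -0.0]
opening: 0.851
grasp_force: 0.0
```

{"fn": "servo_tool", "kwargs": {"motion": [[[0,-4,0,0,-0.7],[0,-8,0,0,-0.7],[-4,-11,0,0,-0.7],[-9,-11,0,0,-0.7],[-14,-11,0,0,-0.7]]]}}

```text
time_s: 18.4
eef_pos: [0.4663, 0.0705, 0.2327]
eef_rot: [-0.0, 0.657, 0.753, -0.0]
wrist_force: [1.8, -0.7, 0.4]
opening: 0.851
grasp_force: 0.0
```

```bash
cat >> h.py <<'E'
def hung():
    c=shot('side');W=world(c);hsv=cv2.cvtColor(c['pixels'],cv2.COLOR_RGB2HSV)
    t=shot('top');Wt=world(t);ht=cv2.cvtColor(t['pixels'],cv2.COLOR_RGB2HSV)
    cy,sy=np.cos(YAW),np.sin(YAW)
    for n,(lo,hi) in B.items():
        for nm,h_,w_ in(('side',hsv,W),('top',ht,Wt)):
            k=cv2.inRange(h_,np.array(lo),np.array(hi));d=w_[...,:2]-CH;X=cy*d[...,0]+sy*d[...,1];Y=-sy*d[...,0]+cy*d[...,1]
            k[(abs(X)>.07)|(abs(Y)>.125)|(w_[...,2]<.07)|(w_[...,2]>.1)]=0
            if (k>0).sum()>30: print('hung',n,nm,(k>0).sum(),'chest xy',X[k>0].mean().round(4),Y[k>0].mean().round(4),'z95',np.percentile(w_[k>0][:,2],95).round(4))
            if nm=='top':
                k=cv2.inRange(h_,np.array(lo),np.array(hi));k[(w_[...,2]<.05)|(w_[...,2]>.08)|(w_[...,1]>-.1)|(w_[...,1]<-.4)|(w_[...,0]<.3)|(w_[...,0]>.75)]=0
                if (k>0).sum()>60:
                    v,u=np.nonzero(k);print('  bench',n,len(u),ray(t,np.c_[u,v],.064).mean(0).round(4))
E
python3 - <<'E'
from h import *
hung(); go((.441,-.172,.2),-.51)
E
```

```text
hung blue side 184 chest xy -0.0114 0.0893 z95 0.0842
hung blue top 199 chest xy -0.0082 0.0914 z95 0.088
  bench green 190 [ 0.5861 -0.2982  0.064 ]
  bench yellow 202 [ 0.4403 -0.1734  0.064 ]
hung black side 33 chest xy -0.0198 0.1069 z95 0.0837
hung black top 61 chest xy -0.0034 0.1151 z95 0.0962
  bench black 196 [ 0.4477 -0.2835  0.064 ]
d [-23.28  -5.69   2.74] twist 36.5 p [0.468  0.0662 0.2329] F [-0.1  0.4  0.5] op 0.85 t 18.5
```

Blue hangs at chest y≈0.09. Black has been knocked to (0.448, −0.284), so I'll measure it afresh later. Yellow is next.

{"fn": "servo_tool", "kwargs": {"motion": [[[-5,-1,0.5,8,-0.7],[-10,-3,1,16,-0.7],[-15,-4,1.5,24,-0.7],[-20,-5,2,31,-0.7],[-23.3,-5.7,2.7,36.5,-0.7]]]}}

```text
time_s: 19.0
eef_pos: [0.4417, -0.1693, 0.206]
eef_rot: [0.0, 0.862, 0.506, 0.0]
wrist_force: [1.4, 0.5, 0.4]
opening: 0.851
grasp_force: 0.0
```

{"fn": "servo_tool", "kwargs": {"motion": [[[0,0,0,0,-0.7],[0,0,0,0,-0.7]]]}}

```text
time_s: 19.2
eef_pos: [0.4415, -0.1673, 0.2054]
eef_rot: [-0.001, 0.861, 0.508, -0.0]
wrist_force: [-0.1, -0.3, -0.1]
opening: 0.848
grasp_force: 0.0
```

```bash
python3 - <<'E'
from h import *
r=sad('yellow','w4.png')
if r: go((r[0][0],r[0][1],.053),r[1])
E
```

```text
yellow 2616 [ 0.4401 -0.1742  0.064 ] sides 0.0408 0.0425 yaw -0.504 z 0.0649
d [-0.77  0.26 14.67] twist 0.1 p [ 0.4418 -0.1664  0.2057] F [-0.4  0.3  0.8] op 0.848 t 19.25
```

{"fn": "servo_tool", "kwargs": {"motion": [[[-0.6,0.2,4,0,-0.7],[-0.6,0.2,8,0,-0.7],[-0.6,0.2,12,0,-0.7],[-0.6,0.2,14.6,0,-0.7],[-0.6,0.2,14.6,0,-0.7]]]}}

```text
time_s: 19.75
eef_pos: [0.4385, -0.1698, 0.0571]
eef_rot: [-0.004, 0.86, 0.51, -0.002]
wrist_force: [-0.3, 0.3, -0.5]
opening: 0.849
grasp_force: 0.0
```

{"fn": "servo_tool", "kwargs": {"motion": [[[0,0,0,0,0],[0,0,0,0,0.5],[0,0,0,0,1],[0,0,0,0,1],[0,0,0,0,1]]]}}

```text
time_s: 20.25
eef_pos: [0.4424, -0.1742, 0.0626]
eef_rot: [0.002, 0.861, 0.509, 0.001]
wrist_force: [0.9, 2.4, 7.2]
opening: 0.48
grasp_force: 61.5
```

{"fn": "servo_tool", "kwargs": {"motion": [[[0,0,-2,0,1],[0,0,-6,0,1],[0,0,-11,0,1],[0,0,-16,0,1],[0,0,-16,0,1]]]}}

```text
time_s: 20.75
eef_pos: [0.4446, -0.1761, 0.229]
eef_rot: [0.007, 0.861, 0.509, 0.003]
wrist_force: [0.7, -0.4, -1.8]
opening: 0.484
grasp_force: 61.2
```

```bash
cat >> h.py <<'E'
def held(slot):
    "held saddle's crown in tool axes, then the move to hang it at chest y=slot (via front)"
    p,R,o=pose();print('grip',round(o['opening'],3),round(o['grasp_force'],1))
    go(chest(-.12,slot,.22),YAW);go(chest(-.01,slot,.22),YAW)
E
python3 - <<'E'
from h import *
held(.034)
E
```

```text
grip 0.484 61.2
d [ 2.954e+01 -1.503e+01  1.000e-02] twist -36.6 p [ 0.4446 -0.1761  0.229 ] F [ 0.7 -0.4 -1.8] op 0.484 t 20.75
d [36.09 -6.19  0.14] twist -36.6 p [ 0.4446 -0.1761  0.229 ] F [ 0.7 -0.4 -1.8] op 0.484 t 20.75
```

{"fn": "servo_tool", "kwargs": {"motion": [[[4.4,-2.2,0,0,1],[8.8,-4.4,0,0,1],[13,-6.6,0,0,1],[17,-8.7,0,0,1],[20,-10.2,0,0,1]]]}}

```text
time_s: 21.25
eef_pos: [0.4473, 0.0533, 0.2205]
eef_rot: [-0.0, 0.861, 0.509, 0.0]
wrist_force: [0.6, -0.0, -0.8]
opening: 0.484
grasp_force: 61.3
```

{"fn": "servo_tool", "kwargs": {"motion": [[[4,-2,0,-8,1],[8,-4,0,-16,1],[9.5,-4.8,0,-24,1],[9.5,-4.8,0,-32,1],[9.5,-4.8,0,-36.6,1]]]}}

```text
time_s: 21.75
eef_pos: [0.4513, 0.1582, 0.2203]
eef_rot: [-0.0, 0.655, 0.756, -0.0]
wrist_force: [0.1, 0.6, -1.6]
opening: 0.477
grasp_force: 61.2
```

{"fn": "servo_tool", "kwargs": {"motion": [[[0,3.5,0,0,1],[0,7,0,0,1],[0,10,0,0,1],[0,10.8,0,0,1],[0,10.8,0,0,1]]]}}

```text
time_s: 22.25
eef_pos: [0.5591, 0.1717, 0.2199]
eef_rot: [-0.0, 0.658, 0.753, -0.0]
wrist_force: [0.0, 0.3, -0.9]
opening: 0.479
grasp_force: 61.5
```

```bash
cat >> h.py <<'E'
def align(n,z0=.0645):
    "held crown box and bar line (from Canny edges) in tool axes"
    p,R,o=pose();c=shot('wrist','al_%s.png'%n);T=np.eye(4);T[:3,:3]=R;T[:3,3]=p
    hsv=cv2.cvtColor(c['pixels'],cv2.COLOR_RGB2HSV);k=cv2.inRange(hsv,np.array(B[n][0]),np.array(B[n][1]));d=c['depth'];k[(d<.06)|(d>.16)]=0
    if n=='black':k[:,:255]=0;k[:,375:]=0;k[375:]=0
    N,L,S,C=cv2.connectedComponentsWithStats(k);i=1+np.argmax(S[1:,4]);print(n,'crown box px',S[i][:5],'median depth',np.median(d[L==i]).round(4))
    x,y,w,h=S[i][:4]; q=wray(c,T,[[x,y+h*.7],[x+w,y+h*.7]],p[2]);print('  crown in tool y',(R.T@(q-p).T).T[:,1].round(4))
    g=cv2.cvtColor(c['pixels'],cv2.COLOR_RGB2GRAY).astype(int)
    for v in(200,210,220,400,408):
        r=np.abs(np.diff(g[v,296:346]));e=[296+j for j in np.nonzero(r>25)[0]]
        if len(e)>1:
            a=wray(c,T,[[(e[0]+e[-1]+1)/2,v]],.07)[0];wd=wray(c,T,[[e[0],v],[e[-1]+1,v]],.07)
            print('  bar v',v,e[0],e[-1],'tool',(R.T@(a-p)).round(4),'width',np.linalg.norm(wd[0]-wd[1]).round(4))
E
python3 - <<'E'
from h import *
held(.034);align('yellow')
E
```

```text
grip 0.479 61.5
d [ -0.24 -10.49  -0.6 ] twist -0.0 p [0.5591 0.1717 0.2199] F [ 0.   0.3 -0.9] op 0.479 t 22.25
d [-0.24  0.51 -0.61] twist -0.0 p [0.5591 0.1717 0.2199] F [ 0.   0.3 -0.9] op 0.479 t 22.25
yellow crown box px [ 260  291  111   90 9314] median depth 0.1364
  crown in tool y [-0.0231  0.023 ]
  bar v 200 311 331 tool [0.02   0.0047 0.1499] width 0.0169
  bar v 210 311 331 tool [0.0118 0.0048 0.1499] width 0.017
  bar v 220 311 331 tool [0.0033 0.0048 0.1499] width 0.0172
```

{"fn": "servo_tool", "kwargs": {"motion": [[[0,0.5,0,0,1],[0,0.5,2,0,1],[0,0.5,4.5,0,1],[0,0.5,7,0,1],[0,0.5,7,0,1]]]}}

```text
time_s: 22.8
eef_pos: [0.5604, 0.1722, 0.147]
eef_rot: [-0.002, 0.658, 0.753, -0.003]
wrist_force: [-1.0, 0.6, -2.5]
opening: 0.482
grasp_force: 61.4
```

{"fn": "servo_tool", "kwargs": {"motion": [[[0,0,2,0,1],[0,0,4,0,1],[0,0,5.5,0,1],[0,0,6.3,0,1],[0,0,6.3,0,1]]]}}

```text
time_s: 23.3
eef_pos: [0.5632, 0.1724, 0.0869]
eef_rot: [-0.001, 0.658, 0.753, -0.001]
wrist_force: [-0.0, -0.0, -0.7]
opening: 0.483
grasp_force: 61.4
```

{"fn": "servo_tool", "kwargs": {"motion": [[[0,0,0.4,0,1],[0,0,0.8,0,1],[0,0,0.8,0,1]]]}}

```text
time_s: 23.6
eef_pos: [0.5649, 0.1726, 0.0815]
eef_rot: [0.001, 0.658, 0.753, 0.001]
wrist_force: [-3.4, -1.2, 7.7]
opening: 0.478
grasp_force: 62.4
```

Contact came at TCP 0.0815, as predicted. Release.

{"fn": "servo_tool", "kwargs": {"motion": [[[0,0,-0.3,0,1],[0,0,-0.3,0,0.2],[0,0,-0.3,0,-0.6],[0,0,-0.3,0,-0.7],[0,0,-0.3,0,-0.7]]]}}

```text
time_s: 24.1
eef_pos: [0.5638, 0.1724, 0.0824]
eef_rot: [-0.0, 0.658, 0.753, -0.0]
wrist_force: [-0.1, 0.1, -0.0]
opening: 0.855
grasp_force: 0.0
```

{"fn": "servo_tool", "kwargs": {"motion": [[[0,0,-3,0,-0.7],[0,0,-7,0,-0.7],[0,0,-11,0,-0.7],[0,0,-15,0,-0.7],[0,0,-15,0,-0.7]]]}}

```text
time_s: 24.6
eef_pos: [0.5647, 0.1727, 0.2386]
eef_rot: [0.002, 0.658, 0.753, 0.002]
wrist_force: [-7.6, -0.4, 1.0]
opening: 0.849
grasp_force: 0.0
```

{"fn": "servo_tool", "kwargs": {"motion": [[[0,-4,0,0,-0.7],[0,-8,0,0,-0.7],[-4,-11,0,0,-0.7],[-9,-11,0,0,-0.7],[-14,-11,0,0,-0.7]]]}}

```text
time_s: 25.1
eef_pos: [0.4729, 0.0182, 0.2327]
eef_rot: [0.001, 0.657, 0.754, 0.0]
wrist_force: [1.2, -0.3, -0.0]
opening: 0.847
grasp_force: 0.0
```

```bash
python3 - <<'E'
from h import *
hung(); go((.4477,-.2835,.2),.35)
E
```

```text
hung blue side 36 chest xy -0.0041 0.0878 z95 0.0852
hung blue top 201 chest xy -0.0084 0.0914 z95 0.0877
  bench green 190 [ 0.5863 -0.2982  0.064 ]
hung yellow side 156 chest xy -0.011 0.0336 z95 0.0842
hung yellow top 198 chest xy -0.0098 0.0355 z95 0.0887
hung black top 67 chest xy -0.003 0.1124 z95 0.0978
  bench black 194 [ 0.4472 -0.2824  0.064 ]
d [-29.13  -6.48   2.75] twist -12.7 p [0.4745 0.0138 0.2329] F [-0.   0.5  0.8] op 0.851 t 25.2
```

{"fn": "servo_tool", "kwargs": {"motion": [[[-5,-1.5,0.5,0,-0.7],[-10,-3,1,0,-0.7],[-15,-4.5,1.5,0,-0.7],[-20,-5.5,2,0,-0.7],[-25,-6.4,2.7,0,-0.7]]]}}

```text
time_s: 25.7
eef_pos: [0.4442, -0.2293, 0.2068]
eef_rot: [0.001, 0.658, 0.753, 0.0]
wrist_force: [1.0, 0.8, -0.1]
opening: 0.854
grasp_force: 0.0
```

{"fn": "servo_tool", "kwargs": {"motion": [[[-4,0,0,-8,-0.7],[-4,0,0,-12.7,-0.7],[-4,0,0,-12.7,-0.7],[-4,0,0,-12.7,-0.7]]]}}

```text
time_s: 26.1
eef_pos: [0.4498, -0.2665, 0.2064]
eef_rot: [-0.0, 0.571, 0.821, 0.0]
wrist_force: [-0.9, 0.3, -0.2]
opening: 0.851
grasp_force: 0.0
```

```bash
python3 - <<'E'
from h import *
r=sad('black','w5.png')
if r: go((r[0][0],r[0][1],.053),r[1])
t=shot('top');hsv=cv2.cvtColor(t['pixels'],cv2.COLOR_RGB2HSV);W=world(t);k=cv2.inRange(hsv,np.array((0,170,100)),np.array((6,255,255)));k[(W[...,2]<.12)|(W[...,1]<-.15)|(W[...,1]>.05)|(W[...,0]<.5)]=0;print('knee',np.median(W[k>0],0).round(3))
E
```

```text
black 2541 [ 0.4292 -0.2914  0.064 ] sides 0.0425 0.0444 yaw 0.38 z 0.0648
d [-1.64 -2.81 14.75] twist -1.4 p [ 0.4499 -0.2663  0.2065] F [ 0.6 -0.4 -0.7] op 0.856 t 26.15
knee [ 0.629 -0.037  0.154]
```

View pics/w5.png

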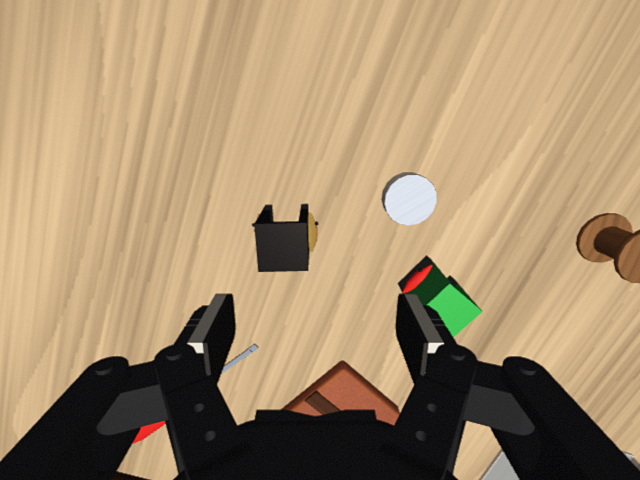

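Black hasn't moved at (285,245); my earlier top mask had included part of the arm. The knee reading has changed, though, so I'll check the stay before going on.

```bash
cat >> h.py <<'E'
def stay():
    for n in('top','side'):
        c=shot(n);W=world(c);hsv=cv2.cvtColor(c['pixels'],cv2.COLOR_RGB2HSV)
        for m,lo,hi,zz in(('handle',(8,150,120),(22,255,255),.2),('knee',(0,170,100),(6,255,255),.11)):
            k=cv2.inRange(hsv,np.array(lo),np.array(hi));k[(W[...,2]<zz)|(W[...,2]>.4)|(W[...,1]<-.15)|(W[...,1]>.3)|(W[...,0]<.5)]=0
            v,u=np.nonzero(k)
            if len(u)>10: 
                P=np.median(W[k>0],0);d=P[:2]-CH;print(n,m,len(u),'uv',u.mean().round(1),v.mean().round(1),'world',P.round(4),'chest x',(np.cos(YAW)*d[0]+np.sin(YAW)*d[1]).round(4))
    return c
E
python3 - <<'E'
from h import *
c=stay(); cv2.imwrite('pics/s4c.png',cv2.resize(c['pixels'][90:270,240:400,::-1],None,fx=3,fy=3))
E
```

```text
top handle 195 uv 270.5 191.4 world [0.6411 0.145  0.3293] chest x 0.0625
top knee 93 uv 343.2 206.1 world [ 0.6293 -0.0353  0.1541] chest x 0.0266
side handle 143 uv 325.6 125.3 world [0.6388 0.1358 0.3264] chest x 0.059
side knee 128 uv 337.9 230.4 world [ 0.6269 -0.044   0.1506] chest x 0.0231
```

View pics/s4c.png

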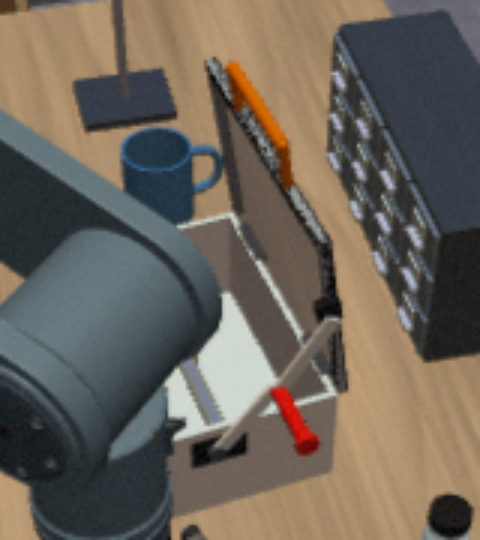

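The stay has come back off its lock: the knee is at about straight, so contact while rising after yellow probably did it. I'll check the older wrist pictures for when it happened, then relock.

```bash
python3 - <<'E'
from h import *
for f in('w4.png','al_yellow.png','w3.png'):
    im=cv2.imread('pics/'+f);hsv=cv2.cvtColor(im,cv2.COLOR_BGR2HSV);k=cv2.inRange(hsv,np.array((0,170,100)),np.array((6,255,255)))
    N,L,S,C=cv2.connectedComponentsWithStats(k);print(f,[(S[i].tolist(),C[i].round(0).tolist()) for i in range(1,N) if S[i,4]>60])
go(chest(-.08,-.195,.26),YAW);go(chest(.0257,-.195,.23),YAW)
E
```

```text
w4.png [([488, 248, 11, 36, 295], [493.0, 266.0])]
al_yellow.png []
w3.png []
d [16.08 14.11 -5.91] twist 12.7 p [ 0.45   -0.2664  0.2069] F [-0.4 -0.9 -0.5] op 0.852 t 26.3
d [13.75 24.42 -2.91] twist 12.7 p [ 0.45   -0.2664  0.2069] F [-0.4 -0.9 -0.5] op 0.852 t 26.3
```

{"fn": "servo_tool", "kwargs": {"motion": [[[2.5,4,-2,6,0.2],[5,8,-3,12.7,0.2],[7.5,12,-3,12.7,0.2],[10,16,-3,12.7,0.2],[11.5,20.4,-3,12.7,0.2]]]}}

```text
time_s: 26.8
eef_pos: [0.6014, -0.0852, 0.2373]
eef_rot: [0.0, 0.657, 0.754, 0.0]
wrist_force: [-0.0, -0.8, -0.2]
opening: 0.399
grasp_force: 0.0
```

```bash
python3 - <<'E'
from h import *
p,R,o=pose(); c=shot('wrist');T=np.eye(4);T[:3,:3]=R;T[:3,3]=p
hsv=cv2.cvtColor(c['pixels'],cv2.COLOR_RGB2HSV);k=cv2.inRange(hsv,np.array((0,170,100)),np.array((6,255,255)))
N,L,S,C=cv2.connectedComponentsWithStats(k)
for i in range(1,N):
    if S[i,4]>300: 
        v,u=np.nonzero(L==i);q=wray(c,T,cv2.boxPoints(cv2.minAreaRect(np.c_[u,v].astype(np.float32))),.149);print(S[i],q.mean(0).round(4))
print(chest(.0253,-.179,.149));go(chest(.0253,-.195,.149),YAW)
E
```

```text
[ 361  128   29  104 2020] [ 0.6308 -0.0351  0.149 ]
[ 0.62816147 -0.0363662   0.149     ]
d [2.51 2.81 8.23] twist 0.2 p [ 0.6056 -0.0812  0.2371] F [-1.6  2.   0.6] op 0.399 t 26.85
```

{"fn": "servo_tool", "kwargs": {"motion": [[[2.2,2.6,0,0,0.2],[2.2,2.6,2,0,0.2],[2.2,2.6,5,0,0.2],[2.2,2.6,8,0,0.2],[2.2,2.6,8,0,0.2]]]}}

```text
time_s: 27.35
eef_pos: [0.6208, -0.0615, 0.1523]
eef_rot: [-0.004, 0.658, 0.753, -0.002]
wrist_force: [-0.2, -0.8, -0.0]
opening: 0.399
grasp_force: 0.0
```

{"fn": "servo_tool", "kwargs": {"motion": [[[0,0,0,0,0.6],[0,0,0,0,1],[0,0,0,0,1],[0,0,0,0,1]]]}}

```text
time_s: 27.75
eef_pos: [0.6247, -0.0628, 0.1585]
eef_rot: [0.001, 0.658, 0.753, 0.001]
wrist_force: [2.2, 3.4, 1.6]
opening: 0.128
grasp_force: 58.5
```

{"fn": "servo_tool", "kwargs": {"motion": [[[0,-0.2,-0.12,0,1],[0,-0.4,-0.22,0,1],[0,-0.4,-0.22,0,1]]]}}

```text
time_s: 28.05
eef_pos: [0.6234, -0.0629, 0.1594]
eef_rot: [0.004, 0.658, 0.753, 0.004]
wrist_force: [20.6, 5.3, -14.9]
opening: 0.133
grasp_force: 58.6
```

{"fn": "servo_tool", "kwargs": {"motion": [[[0,-0.2,-0.1,0,1],[0,-0.4,-0.2,0,1],[0,-0.4,-0.2,0,1]]]}}

```text
time_s: 28.35
eef_pos: [0.6222, -0.063, 0.1602]
eef_rot: [0.006, 0.658, 0.753, 0.006]
wrist_force: [37.4, 6.6, -31.3]
opening: 0.134
grasp_force: 58.5
```

{"fn": "servo_tool", "kwargs": {"motion": [[[0,0.5,0.3,0,1],[0,0.5,0.3,0,0.5],[0,0.5,0.3,0,0.2],[0,0.5,0.3,0,0.2],[0,0.5,-2,0,0.2]]]}}

```text
time_s: 28.85
eef_pos: [0.618, -0.0633, 0.178]
eef_rot: [-0.003, 0.658, 0.753, -0.002]
wrist_force: [-0.3, -0.0, -0.0]
opening: 0.399
grasp_force: 0.0
```

{"fn": "servo_tool", "kwargs": {"motion": [[[0,0,-4,0,0.2],[-2,-3,-8,0,0.2],[-6,-6,-8,0,0],[-10,-9,-6,0,-0.7],[-14,-12,-4,0,-0.7]]]}}

```text
time_s: 29.35
eef_pos: [0.5243, -0.212, 0.2262]
eef_rot: [0.002, 0.658, 0.753, -0.0]
wrist_force: [0.6, -0.3, 0.1]
opening: 0.826
grasp_force: 0.0
```

```bash
python3 - <<'E'
from h import *
stay(); go((.5862,-.2982,.2),-.33);go((.4292,-.2914,.2),.37)
E
```

```text
top handle 188 uv 270.4 191.6 world [0.6397 0.147  0.3292] chest x 0.0614
top knee 92 uv 343.3 208.7 world [ 0.6209 -0.0352  0.1592] chest x 0.0183
side handle 56 uv 320.1 116.7 world [0.6338 0.1728 0.3264] chest x 0.059
side knee 104 uv 335.7 230.0 world [ 0.6202 -0.0472  0.1568] chest x 0.016
d [-9.18  5.39  1.62] twist 26.3 p [ 0.521  -0.2141  0.2225] F [ 0.3  0.6 -0.6] op 0.849 t 29.45
d [ -6.48 -10.09   1.69] twist -13.8 p [ 0.521  -0.2141  0.2225] F [ 0.3  0.6 -0.6] op 0.849 t 29.45
```

The stay is locked again (knee v=208.7, chest x≈0.018). Green next.

{"fn": "servo_tool", "kwargs": {"motion": [[[-4,2,0.5,8,-0.7],[-8,4,1,16,-0.7],[-9.2,5.4,1.6,24,-0.7],[-9.2,5.4,1.6,26.3,-0.7],[-9.2,5.4,1.6,26.3,-0.7]]]}}

```text
time_s: 29.95
eef_pos: [0.5911, -0.2941, 0.2084]
eef_rot: [-0.0, 0.812, 0.584, -0.0]
wrist_force: [-0.2, 0.6, -0.2]
opening: 0.851
grasp_force: 0.0
```

{"fn": "servo_tool", "kwargs": {"motion": [[[0,0,0,0,-0.7],[0,0,0,0,-0.7]]]}}

```text
time_s: 30.15
eef_pos: [0.591, -0.2936, 0.2092]
eef_rot: [0.0, 0.811, 0.584, 0.0]
wrist_force: [-0.3, -0.5, 0.3]
opening: 0.848
grasp_force: 0.0
```

```bash
python3 - <<'E'
from h import *
r=sad('green','w6.png')
if r: go((r[0][0],r[0][1],.053),r[1])
E
```

```text
green 2522 [ 0.5858 -0.2997  0.064 ] sides 0.0444 0.0408 yaw -0.374 z 0.0649
d [-0.73 -0.31 15.02] twist 2.9 p [ 0.591  -0.2937  0.2092] F [-0.2  0.5  0.3] op 0.85 t 30.2
```

{"fn": "servo_tool", "kwargs": {"motion": [[[-0.6,-0.3,4,2,-0.7],[-0.6,-0.3,8,2,-0.7],[-0.6,-0.3,12,2,-0.7],[-0.6,-0.3,15,2,-0.7],[-0.6,-0.3,15,2,-0.7]]]}}

```text
time_s: 30.7
eef_pos: [0.583, -0.2963, 0.0537]
eef_rot: [-0.004, 0.822, 0.57, -0.001]
wrist_force: [-1.2, 0.1, 0.0]
opening: 0.853
grasp_force: 0.0
```

{"fn": "servo_tool", "kwargs": {"motion": [[[0,0,0,0,0],[0,0,0,0,0.5],[0,0,0,0,1],[0,0,0,0,1],[0,0,0,0,1]]]}}

```text
time_s: 31.2
eef_pos: [0.5879, -0.3, 0.0618]
eef_rot: [0.002, 0.822, 0.57, 0.001]
wrist_force: [0.1, 0.3, 8.0]
opening: 0.485
grasp_force: 61.9
```

{"fn": "servo_tool", "kwargs": {"motion": [[[0,0,-2,0,1],[0,0,-6,0,1],[0,0,-10,0,1],[0,0,-15,0,1],[0,0,-15,0,1]]]}}

```text
time_s: 31.7
eef_pos: [0.59, -0.3015, 0.219]
eef_rot: [0.008, 0.822, 0.57, 0.002]
wrist_force: [0.6, -0.1, -0.7]
opening: 0.48
grasp_force: 61.3
```

```bash
python3 - <<'E'
from h import *
held(-.020)
p,R,o=pose();go(p-[.10,-.0,.006],YAW)
E
```

```text
grip 0.48 61.3
d [ 33.29 -26.05  -1.25] twist -28.3 p [ 0.59   -0.3015  0.219 ] F [ 0.6 -0.1 -0.7] op 0.48 t 31.7
d [ 38.5  -16.36  -1.13] twist -28.3 p [ 0.59   -0.3015  0.219 ] F [ 0.6 -0.1 -0.7] op 0.48 t 31.7
d [-3.51 -9.36 -0.13] twist -28.3 p [ 0.59   -0.3015  0.219 ] F [ 0.6 -0.1 -0.7] op 0.48 t 31.7
```

{"fn": "servo_tool", "kwargs": {"motion": [[[3.8,-3,0,0,1],[7.6,-6,0,0,1],[11.4,-9,0,0,1],[15.2,-12,0,0,1],[19,-15,0,0,1]]]}}

```text
time_s: 32.2
eef_pos: [0.5116, -0.0666, 0.209]
eef_rot: [0.0, 0.822, 0.569, 0.0]
wrist_force: [1.8, 0.4, -1.4]
opening: 0.481
grasp_force: 61.5
```

{"fn": "servo_tool", "kwargs": {"motion": [[[3.8,-3,0,-7,1],[7.6,-6,0,-14,1],[11.4,-9,0,-21,1],[14.3,-11,0,-28.3,1],[14.3,-11,0,-28.3,1]]]}}

```text
time_s: 32.7
eef_pos: [0.4581, 0.1079, 0.209]
eef_rot: [-0.0, 0.655, 0.756, 0.001]
wrist_force: [-0.4, -0.0, -1.2]
opening: 0.481
grasp_force: 61.5
```

{"fn": "servo_tool", "kwargs": {"motion": [[[0,3.5,0,0,1],[0,7,0,0,1],[0,10,0,0,1],[0,11,0,0,1],[0,11,0,0,1]]]}}

```text
time_s: 33.2
eef_pos: [0.5695, 0.1183, 0.2085]
eef_rot: [0.0, 0.658, 0.753, -0.0]
wrist_force: [-0.9, 0.1, -1.3]
opening: 0.483
grasp_force: 61.7
```

```bash
python3 - <<'E'
from h import *
held(-.020);align('green');stay()
E
```

```text
grip 0.483 61.7
d [ -0.23 -10.8   -1.75] twist -0.1 p [0.5695 0.1183 0.2085] F [-0.9  0.1 -1.3] op 0.483 t 33.2
d [-0.22  0.2  -1.75] twist -0.1 p [0.5695 0.1183 0.2085] F [-0.9  0.1 -1.3] op 0.483 t 33.2
green crown box px [  260   259   111   124 10963] median depth 0.136
  crown in tool y [-0.0229  0.0228]
  bar v 200 306 327 tool [0.0227 0.0011 0.1384] width 0.0169
  bar v 210 306 327 tool [0.0148 0.0011 0.1384] width 0.0171
  bar v 220 306 327 tool [0.0067 0.0011 0.1385] width 0.0172
  bar v 400 318 339 tool [-0.1715  0.0128  0.1385] width 0.0209
top handle 116 uv 278.4 190.4 world [0.6432 0.1226 0.3293] chest x 0.0616
top knee 91 uv 343.3 208.7 world [ 0.6209 -0.035   0.159 ] chest x 0.0183
side handle 137 uv 325.4 125.1 world [0.6383 0.1363 0.3265] chest x 0.0585
side knee 126 uv 327.2 220.7 world [ 0.6177 -0.0331  0.1574] chest x 0.0154
```

{"fn": "servo_tool", "kwargs": {"motion": [[[-0.2,0.15,0,0,1],[-0.2,0.15,2,0,1],[-0.2,0.15,4.5,0,1],[-0.2,0.15,7,0,1],[-0.2,0.15,7,0,1]]]}}

```text
time_s: 33.85
eef_pos: [0.5672, 0.1171, 0.1353]
eef_rot: [-0.003, 0.658, 0.753, -0.002]
wrist_force: [-1.6, -1.0, -2.3]
opening: 0.484
grasp_force: 61.5
```

{"fn": "servo_tool", "kwargs": {"motion": [[[0,0,2,0,1],[0,0,3.5,0,1],[0,0,4.7,0,1],[0,0,5.2,0,1],[0,0,5.2,0,1]]]}}

```text
time_s: 34.35
eef_pos: [0.57, 0.1173, 0.0861]
eef_rot: [-0.0, 0.658, 0.753, -0.0]
wrist_force: [-0.5, 0.1, -1.3]
opening: 0.478
grasp_force: 61.5
```

{"fn": "servo_tool", "kwargs": {"motion": [[[0,0,0.4,0,1],[0,0,0.8,0,1],[0,0,0.8,0,1]]]}}

```text
time_s: 34.65
eef_pos: [0.5714, 0.1173, 0.0807]
eef_rot: [0.001, 0.658, 0.753, 0.0]
wrist_force: [-3.9, -1.7, 10.2]
opening: 0.481
grasp_force: 62.9
```

Green is seated: contact at 0.0807, expected 0.081. I'll release, rise only 10 cm, then back out to keep clear of the lid.

{"fn": "servo_tool", "kwargs": {"motion": [[[0,0,-0.3,0,1],[0,0,-0.3,0,0.2],[0,0,-0.3,0,-0.6],[0,0,-0.3,0,-0.65],[0,0,-0.3,0,-0.65]]]}}

```text
time_s: 35.15
eef_pos: [0.5705, 0.1173, 0.0816]
eef_rot: [-0.0, 0.658, 0.753, -0.0]
wrist_force: [-0.3, -0.3, 0.4]
opening: 0.826
grasp_force: 0.0
```

```bash
python3 - <<'E'
from h import *
stay()
E
```

```text
top handle 186 uv 270.7 191.6 world [0.6402 0.1449 0.3289] chest x 0.0616
top knee 92 uv 343.3 208.7 world [ 0.6206 -0.0351  0.1593] chest x 0.018
side handle 120 uv 326.3 126.2 world [0.6393 0.1282 0.3268] chest x 0.0585
side knee 107 uv 334.4 228.1 world [ 0.6189 -0.0414  0.1575] chest x 0.0154
```

{"fn": "servo_tool", "kwargs": {"motion": [[[0,0,-2.5,0,-0.65],[0,0,-5,0,-0.65],[0,0,-8,0,-0.65],[0,-1,-10,0,-0.65],[0,-3,-11,0,-0.65]]]}}

```text
time_s: 35.75
eef_pos: [0.5425, 0.1131, 0.1943]
eef_rot: [0.002, 0.658, 0.753, 0.002]
wrist_force: [-0.3, 0.6, 0.9]
opening: 0.824
grasp_force: 0.0
```

```bash
python3 - <<'E'
from h import *
stay()
E
```

```text
top handle 190 uv 270.4 191.6 world [0.6396 0.1469 0.3292] chest x 0.0613
top knee 92 uv 343.3 208.7 world [ 0.6206 -0.0351  0.1598] chest x 0.018
side handle 137 uv 325.4 125.2 world [0.6385 0.1354 0.3264] chest x 0.0587
side knee 108 uv 334.3 228.2 world [ 0.6184 -0.0404  0.1574] chest x 0.0151
```

{"fn": "servo_tool", "kwargs": {"motion": [[[0,-4,-1,0,-0.7],[0,-8,-2,0,-0.7],[-4,-10,-2,0,-0.7],[-9,-11,-2,0,-0.7],[-14,-11,-2,0,-0.7]]]}}

```text
time_s: 36.35
eef_pos: [0.4496, -0.0401, 0.2113]
eef_rot: [-0.0, 0.657, 0.754, 0.0]
wrist_force: [1.6, 0.8, -0.4]
opening: 0.849
grasp_force: 0.0
```

```bash
python3 - <<'E'
from h import *
stay();hung(); go((.4292,-.2914,.2),.37)
E
```

```text
top handle 190 uv 270.5 191.6 world [0.6399 0.1458 0.3295] chest x 0.0614
top knee 92 uv 343.3 208.7 world [ 0.6208 -0.0351  0.1599] chest x 0.0182
side handle 142 uv 325.2 125.9 world [0.6383 0.1353 0.3263] chest x 0.0585
side knee 119 uv 335.0 229.3 world [ 0.6195 -0.0437  0.1568] chest x 0.0157
hung blue side 170 chest xy -0.0106 0.0905 z95 0.0838
hung blue top 201 chest xy -0.0084 0.0914 z95 0.088
hung green side 198 chest xy -0.0137 -0.0233 z95 0.0836
hung green top 185 chest xy -0.0107 -0.0203 z95 0.0878
hung yellow side 141 chest xy -0.0083 0.0333 z95 0.0842
hung yellow top 196 chest xy -0.01 0.0354 z95 0.0894
hung black side 52 chest xy -0.0214 0.0508 z95 0.0839
hung black top 69 chest xy -0.0056 0.1139 z95 0.0982
  bench black 191 [ 0.4447 -0.2833  0.064 ]
d [-24.59  -5.42   0.5 ] twist -13.7 p [ 0.4507 -0.0405  0.2111] F [ 0.1  0.7 -1.3] op 0.855 t 36.55
```

The stay held locked through the release, and green hangs at y≈−0.021. The yellow retreat reached z 0.24 within the handle's span, which explains the earlier knock after release. Black next.

{"fn": "servo_tool", "kwargs": {"motion": [[[-4.8,-1,0,0,-0.7],[-9.6,-2,0,0,-0.7],[-14.4,-3,0,0,-0.7],[-19.2,-4.2,0,0,-0.7],[-23.6,-5.4,0,0,-0.7]]]}}

```text
time_s: 37.05
eef_pos: [0.4292, -0.281, 0.2112]
eef_rot: [-0.0, 0.657, 0.754, 0.0]
wrist_force: [1.4, 0.8, -0.6]
opening: 0.848
grasp_force: 0.0
```

{"fn": "servo_tool", "kwargs": {"motion": [[[0,0,0.5,-8,-0.7],[0,0,0.5,-13.5,-0.7],[0,0,0.5,-13.5,-0.7],[0,0,0.5,-13.5,-0.7]]]}}

```text
time_s: 37.45
eef_pos: [0.4294, -0.2793, 0.2062]
eef_rot: [-0.0, 0.565, 0.825, 0.0]
wrist_force: [0.6, -0.3, -0.3]
opening: 0.848
grasp_force: 0.0
```

```bash
python3 - <<'E'
from h import *
r=sad('black','w7.png')
if r: go((r[0][0],r[0][1],.053),r[1])
E
```

```text
black 2489 [ 0.4289 -0.2915  0.064 ] sides 0.0403 0.0439 yaw 0.37 z 0.0648
d [-1.12 -0.47 14.74] twist -0.0 p [ 0.4293 -0.2794  0.2064] F [0.7 0.5 0.3] op 0.849 t 37.5
```

{"fn": "servo_tool", "kwargs": {"motion": [[[-1,-0.45,4,0,-0.7],[-1,-0.45,8,0,-0.7],[-1,-0.45,12,0,-0.7],[-1,-0.45,14.7,0,-0.7],[-1,-0.45,14.7,0,-0.7]]]}}

```text
time_s: 38.0
eef_pos: [0.4262, -0.2883, 0.0559]
eef_rot: [-0.004, 0.565, 0.825, 0.001]
wrist_force: [-0.4, 0.4, -0.8]
opening: 0.848
grasp_force: 0.0
```

{"fn": "servo_tool", "kwargs": {"motion": [[[0,0,0,0,0],[0,0,0,0,0.5],[0,0,0,0,1],[0,0,0,0,1],[0,0,0,0,1]]]}}

```text
time_s: 38.5
eef_pos: [0.4296, -0.2926, 0.062]
eef_rot: [0.002, 0.565, 0.825, -0.0]
wrist_force: [0.5, 1.4, 6.9]
opening: 0.479
grasp_force: 61.6
```

{"fn": "servo_tool", "kwargs": {"motion": [[[0,0,-2,0,1],[0,0,-6,0,1],[0,0,-10,0,1],[0,0,-15,0,1],[0,0,-15,0,1]]]}}

```text
time_s: 39.0
eef_pos: [0.4313, -0.2946, 0.2181]
eef_rot: [0.007, 0.565, 0.825, -0.002]
wrist_force: [-0.1, -0.5, -1.3]
opening: 0.475
grasp_force: 61.1
```

```bash
python3 - <<'E'
from h import *
held(-.075)
E
```

```text
grip 0.475 61.1
d [30.43 16.01 -1.12] twist 13.5 p [ 0.4313 -0.2946  0.2181] F [-0.1 -0.5 -1.3] op 0.475 t 39.0
d [27.86 26.71 -1.03] twist 13.5 p [ 0.4313 -0.2946  0.2181] F [-0.1 -0.5 -1.3] op 0.475 t 39.0
```

{"fn": "servo_tool", "kwargs": {"motion": [[[4.2,2.2,0,0,1],[8.4,4.4,0,0,1],[12.6,6.6,0,0,1],[16.8,8.8,0,0,1],[20,10.5,0,0,1]]]}}

```text
time_s: 39.5
eef_pos: [0.4531, -0.0645, 0.2097]
eef_rot: [0.0, 0.564, 0.825, 0.0]
wrist_force: [0.7, 0.3, -1.6]
opening: 0.482
grasp_force: 61.1
```

{"fn": "servo_tool", "kwargs": {"motion": [[[4,2,0,6,1],[8,4,0,13.5,1],[10.4,5.5,0,13.5,1],[10.4,5.5,0,13.5,1]]]}}

```text
time_s: 39.9
eef_pos: [0.467, 0.0531, 0.2097]
eef_rot: [-0.0, 0.656, 0.755, 0.001]
wrist_force: [-0.1, -0.3, -1.3]
opening: 0.481
grasp_force: 61.2
```

{"fn": "servo_tool", "kwargs": {"motion": [[[0,3.5,0,0,1],[0,7,0,0,1],[0,10,0,0,1],[0,11,0,0,1],[0,11,0,0,1]]]}}

```text
time_s: 40.4
eef_pos: [0.5766, 0.064, 0.2092]
eef_rot: [-0.0, 0.658, 0.753, -0.0]
wrist_force: [-0.7, 0.0, -2.0]
opening: 0.48
grasp_force: 61.4
```

```bash
python3 - <<'E'
from h import *
held(-.075);align('black');stay()
E
```

```text
grip 0.48 61.4
d [ -0.24 -10.77  -1.67] twist -0.0 p [0.5766 0.064  0.2092] F [-0.7  0.  -2. ] op 0.48 t 40.4
d [-0.24  0.23 -1.68] twist -0.0 p [0.5766 0.064  0.2092] F [-0.7  0.  -2. ] op 0.48 t 40.4
black crown box px [  255   257   120   118 11270] median depth 0.1349
  crown in tool y [-0.0248  0.0243]
  bar v 200 306 327 tool [0.0225 0.0011 0.1392] width 0.017
  bar v 210 306 327 tool [0.0146 0.0011 0.1392] width 0.0171
  bar v 220 306 327 tool [0.0065 0.0011 0.1392] width 0.0173
top handle 88 uv 258.9 192.9 world [0.6363 0.1763 0.329 ] chest x 0.062
top knee 91 uv 343.3 208.7 world [ 0.6206 -0.0351  0.16  ] chest x 0.018
side handle 90 uv 328.7 130.1 world [0.6413 0.1154 0.3265] chest x 0.0587
side knee 106 uv 334.3 227.9 world [ 0.6186 -0.0391  0.1571] chest x 0.0155
```

{"fn": "servo_tool", "kwargs": {"motion": [[[-0.1,0.15,0,0,1],[-0.1,0.15,2,0,1],[-0.1,0.15,4.5,0,1],[-0.1,0.15,7,0,1],[-0.1,0.15,7,0,1]]]}}

```text
time_s: 41.05
eef_pos: [0.5746, 0.064, 0.1363]
eef_rot: [-0.003, 0.658, 0.753, -0.002]
wrist_force: [-0.2, -0.3, -1.0]
opening: 0.483
grasp_force: 61.3
```

{"fn": "servo_tool", "kwargs": {"motion": [[[0,0,2,0,1],[0,0,3.5,0,1],[0,0,4.7,0,1],[0,0,5.3,0,1],[0,0,5.3,0,1]]]}}

```text
time_s: 41.55
eef_pos: [0.5772, 0.064, 0.086]
eef_rot: [-0.001, 0.658, 0.753, -0.0]
wrist_force: [-0.1, 0.2, -1.0]
opening: 0.476
grasp_force: 61.3
```

{"fn": "servo_tool", "kwargs": {"motion": [[[0,0,0.4,0,1],[0,0,0.8,0,1],[0,0,0.8,0,1]]]}}

```text
time_s: 41.85
eef_pos: [0.5787, 0.0639, 0.0808]
eef_rot: [0.001, 0.658, 0.753, 0.0]
wrist_force: [-5.4, -0.8, 11.9]
opening: 0.483
grasp_force: 62.9
```

{"fn": "servo_tool", "kwargs": {"motion": [[[0,0,-0.3,0,1],[0,0,-0.3,0,0.2],[0,0,-0.3,0,-0.6],[0,0,-0.3,0,-0.65],[0,0,-0.3,0,-0.65]]]}}

```text
time_s: 42.35
eef_pos: [0.5778, 0.0639, 0.0816]
eef_rot: [-0.0, 0.658, 0.753, 0.0]
wrist_force: [0.1, -0.3, -0.4]
opening: 0.822
grasp_force: 0.0
```

{"fn": "servo_tool", "kwargs": {"motion": [[[0,0,-2.5,0,-0.65],[0,0,-5,0,-0.65],[0,0,-8,0,-0.65],[0,-1,-10,0,-0.65],[0,-3,-11,0,-0.65]]]}}

```text
time_s: 42.85
eef_pos: [0.5498, 0.0597, 0.1942]
eef_rot: [0.002, 0.658, 0.753, 0.001]
wrist_force: [-0.0, -0.2, 0.9]
opening: 0.824
grasp_force: 0.0
```

{"fn": "servo_tool", "kwargs": {"motion": [[[0,-4,-1,0,0.2],[0,-8,-2,0,0.2],[-4,-10,-3,0,0.2],[-9,-11,-4,0,0.2],[-13,-11,-5,0,0.2]]]}}

```text
time_s: 43.35
eef_pos: [0.4555, -0.085, 0.2423]
eef_rot: [0.0, 0.657, 0.753, -0.0]
wrist_force: [1.0, 0.7, 0.2]
opening: 0.4
grasp_force: 0.0
```

```bash
python3 - <<'E'
from h import *
c=stay();hung(); go(chest(.0195,-.195,.22),YAW);go(chest(.0195,-.195,.153),YAW)
cv2.imwrite('pics/s5c.png',cv2.resize(c['pixels'][90:290,240:420,::-1],None,fx=3,fy=3))
E
```

```text
top handle 189 uv 270.6 191.6 world [0.6398 0.1446 0.329 ] chest x 0.0612
top knee 91 uv 343.2 208.7 world [ 0.6206 -0.0351  0.1596] chest x 0.0179
side handle 140 uv 325.5 125.4 world [0.6384 0.137  0.3264] chest x 0.0588
side knee 126 uv 335.0 229.5 world [ 0.6194 -0.0453  0.1568] chest x 0.0154
hung blue side 183 chest xy -0.0117 0.09 z95 0.0845
hung blue top 201 chest xy -0.0084 0.0913 z95 0.0881
hung green side 182 chest xy -0.0121 -0.0251 z95 0.0835
hung green top 188 chest xy -0.0107 -0.0204 z95 0.0885
hung yellow side 127 chest xy -0.0075 0.0367 z95 0.084
hung yellow top 198 chest xy -0.0099 0.0355 z95 0.0881
hung black side 263 chest xy -0.0152 -0.052 z95 0.0839
hung black top 107 chest xy -0.0069 0.0419 z95 0.0974
d [ 0.9  17.07  1.58] twist -0.1 p [ 0.4566 -0.0845  0.2418] F [-0.1  0.  -0.7] op 0.399 t 43.55
d [ 0.9  17.07  8.28] twist -0.1 p [ 0.4566 -0.0845  0.2418] F [-0.1  0.  -0.7] op 0.399 t 43.55
```

View pics/s5c.png

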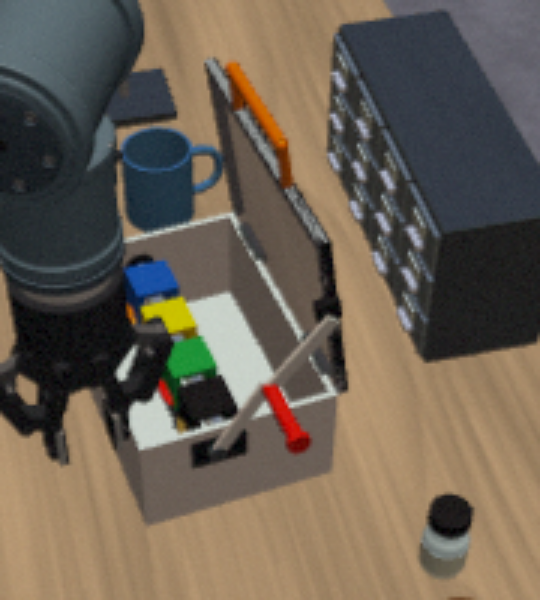

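All four saddles hang on the bar: blue (150,280), yellow (168,315), green (190,357) and black (207,397). The stay is still locked. Next I'll break the knee.

{"fn": "servo_tool", "kwargs": {"motion": [[[0.5,4,0,0,0.2],[0.9,8,0,0,0.2],[0.9,12,0.5,0,0.2],[0.9,15.5,1.5,0,0.2],[0.9,17.1,1.5,0,0.2]]]}}

```text
time_s: 44.05
eef_pos: [0.6259, -0.0489, 0.2238]
eef_rot: [-0.002, 0.657, 0.754, -0.0]
wrist_force: [0.2, -0.2, 0.0]
opening: 0.399
grasp_force: 0.0
```

{"fn": "servo_tool", "kwargs": {"motion": [[[0,0,2,0,0.2],[0,0,4.5,0,0.2],[0,0,6.7,0,0.2],[0,0,6.7,0,0.2],[0,0,6.7,0,1]]]}}

```text
time_s: 44.55
eef_pos: [0.6244, -0.0503, 0.1592]
eef_rot: [-0.001, 0.657, 0.754, -0.0]
wrist_force: [0.1, -0.6, 0.5]
opening: 0.243
grasp_force: 0.0
```

{"fn": "servo_tool", "kwargs": {"motion": [[[0,0,0,0,1],[0,0,0,0,1],[0,0,0,0,1]]]}}

```text
time_s: 44.85
eef_pos: [0.625, -0.0509, 0.1604]
eef_rot: [-0.0, 0.658, 0.753, 0.001]
wrist_force: [-1.1, 6.1, -1.2]
opening: 0.14
grasp_force: 58.6
```

{"fn": "servo_tool", "kwargs": {"motion": [[[0,0.35,0.22,0,1],[0,0.75,0.5,0,1],[0,1.1,0.85,0,1],[0,1.4,1.2,0,1],[0,1.7,1.5,0,1]]]}}

```text
time_s: 45.35
eef_pos: [0.6405, -0.0489, 0.1449]
eef_rot: [-0.001, 0.658, 0.753, -0.001]
wrist_force: [-12.0, 3.2, 6.7]
opening: 0.139
grasp_force: 62.3
```

{"fn": "servo_tool", "kwargs": {"motion": [[[0,0.25,0.3,0,1],[0,0.45,0.6,0,1],[0,0.45,0.6,0,1]]]}}

```text
time_s: 45.65
eef_pos: [0.6445, -0.0484, 0.1385]
eef_rot: [-0.002, 0.658, 0.753, -0.001]
wrist_force: [-9.4, 3.3, 0.7]
opening: 0.137
grasp_force: 63.3
```

Broken past straight. Release, rise, and measure the handle.

{"fn": "servo_tool", "kwargs": {"motion": [[[0,0,0,0,0.6],[0,0,0,0,0.2],[0,0,0,0,0.2],[0,0,-2.5,0,0.2],[0,0,-5.5,0,0.2]]]}}

```text
time_s: 46.15
eef_pos: [0.6454, -0.049, 0.193]
eef_rot: [-0.001, 0.658, 0.753, -0.001]
wrist_force: [0.1, -0.7, 0.9]
opening: 0.404
grasp_force: 0.0
```

{"fn": "servo_tool", "kwargs": {"motion": [[[0,-1,-4,0,0.2],[0,-4,-8,0,0.2],[0,-8,-12,0,0.2],[0,-12,-16,0,0.2],[0,-16,-19,0,0.2]]]}}

```text
time_s: 46.65
eef_pos: [0.4969, -0.0695, 0.3781]
eef_rot: [0.002, 0.658, 0.753, 0.0]
wrist_force: [0.6, -0.3, 0.8]
opening: 0.399
grasp_force: 0.0
```

```bash
python3 - <<'E'
from h import *
stay();h=chest(.09,0,.105)
for t in(1.28,1.32,1.36):
    a=t+.018;q=h+[-.22*np.cos(a)*np.cos(YAW),-.22*np.cos(a)*np.sin(YAW),.22*np.sin(a)];print(t,q.round(4))
go(q+[0,0,.08],YAW)
E
```

```text
top handle 190 uv 271.4 201.9 world [0.6157 0.1448 0.3245] chest x 0.0374
top knee 90 uv 342.7 202.2 world [ 0.6423 -0.0354  0.1394] chest x 0.0395
side handle 142 uv 315.7 129.3 world [0.6137 0.1321 0.3215] chest x 0.0336
side knee 109 uv 341.9 231.4 world [ 0.6391 -0.0369  0.1368] chest x 0.0361
1.28 [0.6094 0.1417 0.3169]
1.32 [0.6179 0.1429 0.3191]
1.36 [0.6264 0.144  0.3209]
d [19.48 15.73 -2.4 ] twist -0.1 p [ 0.4968 -0.0701  0.3826] F [ 1.6 -0.5  0.9] op 0.399 t 46.75
```

{"fn": "servo_tool", "kwargs": {"motion": [[[5,0,-1,0,0.2],[10,1,-2,0,0.2],[14,4,-2,0,0.2],[18,7,-2,0,0.2],[19.5,11,-2,0,0.2]]]}}

```text
time_s: 47.25
eef_pos: [0.5806, 0.1428, 0.3965]
eef_rot: [0.001, 0.657, 0.754, 0.001]
wrist_force: [0.8, -0.3, 1.3]
opening: 0.397
grasp_force: 0.0
```

{"fn": "servo_tool", "kwargs": {"motion": [[[0,3.7,0,0,0.2],[0,3.7,0,0,0.2],[0,3.7,0,0,0.2]]]}}

```text
time_s: 47.55
eef_pos: [0.6175, 0.1441, 0.3939]
eef_rot: [-0.001, 0.658, 0.753, -0.001]
wrist_force: [0.7, 0.0, 0.0]
opening: 0.401
grasp_force: 0.0
```

```bash
python3 - <<'E'
from h import *
p,R,o=pose();c=shot('wrist');T=np.eye(4);T[:3,:3]=R;T[:3,3]=p
hsv=cv2.cvtColor(c['pixels'],cv2.COLOR_RGB2HSV);k=cv2.inRange(hsv,np.array((8,150,120)),np.array((22,255,255)))
N,L,S,C=cv2.connectedComponentsWithStats(k)
for i in range(1,N):
    if S[i,4]>200:
        v,u=np.nonzero(L==i);q=wray(c,T,cv2.boxPoints(cv2.minAreaRect(np.c_[u,v].astype(np.float32))),.319);print(S[i],q[:,:2].round(4).tolist(),q.mean(0).round(4))
go((.6158,.1426,.3186),YAW)
E
```

```text
[ 302  158   34  189 3623] [[0.6139, 0.0805], [0.602, 0.2045], [0.6199, 0.2064], [0.6355, 0.0828]] [0.6178 0.1435 0.319 ]
d [-0.11 -0.13  7.03] twist -0.0 p [0.617  0.1439 0.3949] F [-0.3 -0.1  0.2] op 0.404 t 47.6
```

{"fn": "servo_tool", "kwargs": {"motion": [[[0,0,2.5,0,0.2],[0,0,5,0,0.2],[0,0,7,0,0.2],[0,0,7,0,0.2],[0,0,7,0,1]]]}}

```text
time_s: 48.1
eef_pos: [0.6167, 0.1436, 0.3269]
eef_rot: [0.0, 0.658, 0.753, 0.0]
wrist_force: [-0.6, -0.0, 0.4]
opening: 0.243
grasp_force: 0.0
```

{"fn": "servo_tool", "kwargs": {"motion": [[[0,0,0,0,1],[0,0,0,0,1],[0,0,0,0,1]]]}}

```text
time_s: 48.4
eef_pos: [0.6175, 0.1437, 0.328]
eef_rot: [0.001, 0.658, 0.753, 0.001]
wrist_force: [-3.6, -1.5, 6.8]
opening: 0.113
grasp_force: 58.9
```

```bash
python3 - <<'E'
from h import *
p,R,o=pose();print(o['opening'],o['grasp_force'],p.round(4))
h=chest(.09,0,.105);g=p-[0,0,.006]-h;r=-(g[0]*np.cos(YAW)+g[1]*np.sin(YAW));a0=np.arctan2(g[2],r);rad=np.hypot(r,g[2]);print(a0-.018,rad)
for t in(1.25,1.2,1.15,1.1,1.05,1,.9,.8,.7,.6,.5,.4,.3,.2,.1,.05,0,-.02):
    a=t+.018; print(t,((np.cos(a0)-np.cos(a))*22).round(2),((np.sin(a0)-np.sin(a))*22).round(2))
E
```

```text
0.11263569376429455 58.94961476325989 [0.6175 0.1437 0.328 ]
1.3217899083214273 0.22292429686018939
1.25 -1.52 0.42
1.2 -2.56 0.77
1.15 -3.59 1.18
1.1 -4.59 1.63
1.05 -5.56 2.14
1 -6.51 2.69
0.9 -8.33 3.94
0.8 -10.0 5.36
0.7 -11.53 6.94
0.6 -12.89 8.67
0.5 -14.08 10.52
0.4 -15.07 12.49
0.3 -15.86 14.54
0.2 -16.44 16.66
0.1 -16.81 18.83
0.05 -16.91 19.92
0 -16.96 21.02
-0.02 -16.96 21.46
```

{"fn": "servo_tool", "kwargs": {"motion": [[[0,-0.75,0.2,0,1],[0,-1.52,0.42,0,1],[0,-2.56,0.77,0,1],[0,-3.59,1.18,0,1],[0,-4.59,1.63,0,1]]]}}

```text
time_s: 48.9
eef_pos: [0.5725, 0.138, 0.311]
eef_rot: [0.002, 0.658, 0.753, 0.002]
wrist_force: [1.0, 0.2, 1.3]
opening: 0.116
grasp_force: 61.1
```

{"fn": "servo_tool", "kwargs": {"motion": [[[0,-0.97,0.51,0,1],[0,-1.92,1.06,0,1],[0,-2.85,1.68,0,1],[0,-3.74,2.31,0,1],[0,-4.6,3.0,0,1]]]}}

```text
time_s: 49.4
eef_pos: [0.5261, 0.132, 0.2798]
eef_rot: [0.001, 0.658, 0.753, 0.001]
wrist_force: [1.3, 3.3, 1.2]
opening: 0.115
grasp_force: 61.9
```

{"fn": "servo_tool", "kwargs": {"motion": [[[0,-0.81,0.73,0,1],[0,-1.6,1.5,0,1],[0,-2.34,2.31,0,1],[0,-3.04,3.16,0,1],[0,-3.7,4.04,0,1]]]}}

```text
time_s: 49.9
eef_pos: [0.4889, 0.127, 0.2379]
eef_rot: [-0.0, 0.658, 0.753, 0.001]
wrist_force: [3.2, 5.3, -1.3]
opening: 0.118
grasp_force: 62.3
```

{"fn": "servo_tool", "kwargs": {"motion": [[[0,-0.62,0.92,0,1],[0,-1.19,1.85,0,1],[0,-1.7,2.82,0,1],[0,-2.18,3.82,0,1],[0,-2.6,4.83,0,1]]]}}

```text
time_s: 50.4
eef_pos: [0.4631, 0.1235, 0.1896]
eef_rot: [-0.0, 0.658, 0.753, 0.001]
wrist_force: [3.8, 6.8, -0.7]
opening: 0.118
grasp_force: 60.2
```

```bash
python3 - <<'E'
from h import *
p,R,o=pose();print(o['opening'],o['grasp_force'],o['wrist_force'])
h=chest(.09,0,.105);g=p-[0,0,.006]-h;r=-(g[0]*np.cos(YAW)+g[1]*np.sin(YAW));print('theta',np.arctan2(g[2],r)-.018,np.hypot(r,g[2]))
E
```

```text
0.11798291021914957 60.24702072143555 [ 3.75615399  6.76591741 -0.74032731]
theta 0.34555191468844515 0.22114929081838425
```

{"fn": "servo_tool", "kwargs": {"motion": [[[0,-0.38,1.04,0,1],[0,-0.7,2.1,0,1],[0,-0.96,3.16,0,1],[0,-1.17,4.24,0,1],[0,-1.33,5.33,0,1]]]}}

```text
time_s: 50.9
eef_pos: [0.4507, 0.1219, 0.1367]
eef_rot: [0.0, 0.658, 0.753, 0.001]
wrist_force: [4.9, 7.8, 0.6]
opening: 0.115
grasp_force: 58.6
```

{"fn": "servo_tool", "kwargs": {"motion": [[[0,-0.1,0.8,0,1],[0,-0.14,1.6,0,1],[0,-0.15,2.3,0,1],[0,-0.15,2.5,0,1],[0,-0.15,2.5,0,1]]]}}

```text
time_s: 51.4
eef_pos: [0.4498, 0.1212, 0.1169]
eef_rot: [0.001, 0.657, 0.754, 0.0]
wrist_force: [-19.3, 3.8, 52.0]
opening: 0.114
grasp_force: 66.6
```

```bash
python3 - <<'E'
from h import *
p,R,o=pose();print(o['opening'],o['grasp_force'],o['wrist_force'])
h=chest(.09,0,.105);g=p-[0,0,.006]-h;r=-(g[0]*np.cos(YAW)+g[1]*np.sin(YAW));print('theta',np.arctan2(g[2],r)-.018,np.hypot(r,g[2]))
E
```

```text
0.11440460266040746 66.60947799682617 [-19.26716719   3.79939766  52.00093634]
theta 0.008992659404470027 0.2202579228428779
```

The lid is shut on its seat: TCP z 0.117 against 0.116 at the start, and force rising. Ease off, release and retreat.

{"fn": "servo_tool", "kwargs": {"motion": [[[0,0,-0.4,0,1],[0,0,-0.4,0,0.6],[0,0,-0.4,0,0.2],[0,0,-0.4,0,0.2],[0,0,-0.4,0,0.2]]]}}

```text
time_s: 51.9
eef_pos: [0.4483, 0.1208, 0.1154]
eef_rot: [-0.001, 0.658, 0.753, -0.001]
wrist_force: [-0.9, 0.4, 0.0]
opening: 0.402
grasp_force: 0.0
```

{"fn": "servo_tool", "kwargs": {"motion": [[[0,0,-1.5,0,0.2],[0,0,-4,0,0.2],[0,0,-8,0,0.2],[0,0,-12,0,0.2],[0,0,-16,0,0.2]]]}}

```text
time_s: 52.4
eef_pos: [0.4484, 0.1209, 0.2772]
eef_rot: [-0.0, 0.658, 0.753, -0.001]
wrist_force: [0.6, 0.1, -0.3]
opening: 0.4
grasp_force: 0.0
```

{"fn": "servo_tool", "kwargs": {"motion": [[[-5,0,0,0,0.2],[-10,0,0,0,0.2],[-15,0,0,0,0.2],[-20,0,0,0,0.2],[-20,0,0,0,0.2]]]}}

```text
time_s: 52.9
eef_pos: [0.4761, -0.0827, 0.2758]
eef_rot: [0.0, 0.66, 0.751, -0.001]
wrist_force: [-0.9, 0.1, -0.3]
opening: 0.403
grasp_force: 0.0
```

```bash
python3 - <<'E'
from h import *
t=shot('top');W=world(t);hsv=cv2.cvtColor(t['pixels'],cv2.COLOR_RGB2HSV)
t0=load('top0.npz')
for c in(t0,t):
    W=world(c);h=cv2.cvtColor(c['pixels'],cv2.COLOR_RGB2HSV)
    for n,lo,hi,b in(('handle',(8,150,120),(22,255,255),(255,245,325,285)),('knee',(0,150,100),(6,255,255),(325,180,365,215))):
        k=cv2.inRange(h,np.array(lo),np.array(hi));z=np.zeros_like(k);z[b[1]:b[3],b[0]:b[2]]=k[b[1]:b[3],b[0]:b[2]];v,u=np.nonzero(z);print(n,len(u),u.mean().round(1),v.mean().round(1),np.percentile(W[z>0][:,2],[50,90]).round(4))
s=shot('side')
a=cv2.resize(t['pixels'][160:300,220:440],(400,255));b=cv2.resize(s['pixels'][130:390,220:440],(400,473))
im=np.zeros((473,800,3),np.uint8);im[:255,:400]=a;im[:,400:]=b;cv2.imwrite('pics/end.png',im[:,:,::-1]);print(pose()[2]['time_s'])
E
```

```text
handle 232 287.0 266.6 [0.1141 0.1181]
knee 95 341.4 199.6 [0.082  0.0861]
handle 233 286.9 266.6 [0.1139 0.1182]
knee 95 341.4 199.6 [0.0809 0.0858]
53.0
```

View pics/end.png

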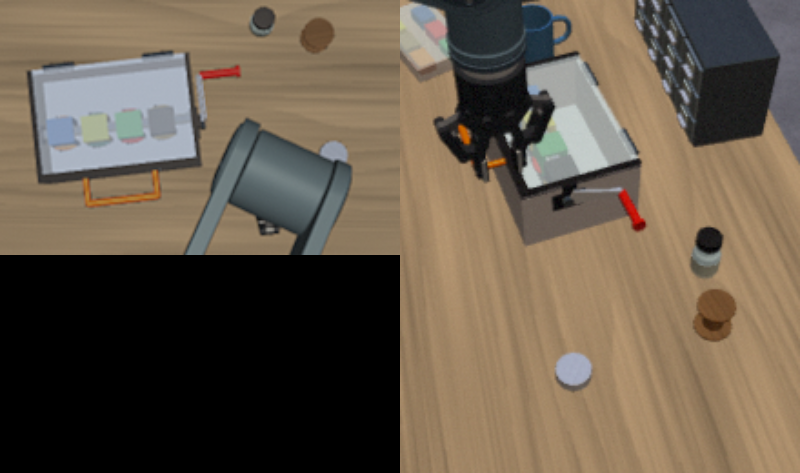

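The lid is shut, with the handle and knee at the same pixels as at the start. All four saddles show through it in a row on the bar, and the bystanders are in place. Handing in.

```bash
python3 -c "
from bench import ctrl
print(ctrl.hand_in())"
```

```text
the job is handed in; nothing more can be done
None
```

Job handed in at about 53 s: all four saddles hang on the bar, the lid is fully shut and the bystanders look undisturbed; the stay slipped off its lock once, most likely on the retreat after yellow was hung (not confirmed by a picture), and I relocked it before hanging green and black.

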